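Photograph rock cores on a roller bed

ROBOT

A 7-joint arm with a two-finger parallel gripper is mounted at the origin on the work surface. World frame = base frame: x ahead of the robot, y to its left, z up, the work surface at z = 0. Lengths are in m, angles in rad, forces in N, time in s.
With the tool pointing down it reaches from about 0.4 to 0.925 m from the base axis. Payload 4.1 kg.
Tool frame: the origin (TCP) lies midway between the tips of the shut fingers; the grasp point (between the pads) lies 19 mm behind it; z points along the fingers, y is the line along which they close (so a half turn about z gives the same grasp; the last joint's range is limited). The gripper opens to 85 mm and grips with 20 to 120 N. Pads are 22 mm wide; open, the fingers measure 114 mm over their backs; the gripper's body (76 mm by 85 mm) begins 54 mm behind the grasp point. The pads swing forward as they close: fully open they stand 13 mm farther back than shut.
Start: joints at [-1.229, 0.398, 0.045, 1.537, -0.019, 1.207, -0.051], TCP at [0.277, 0.588, 0.231] pointing down, gripper open.
Joint ranges: [-2.82, 2.82], [-0.49, 2.23], [-1.37, 1.46], [0, 2.46], [-1.36, 4.5], [0.23, 2], [-2.94, 2.94]. Speed limits (rad/s): [2.57, 2.57, 3.14, 3.14, 3.14, 3.14, 3.14].

INTERFACE

Orientations are given as a 3x3 rotation matrix whose columns are the frame's x, y, z axes.
In Python, from plant import robot gives the robot as it stands. The module is installed in compiled form; this text tells all that it offers.
- The arm moves only by the tool send_rows, never from a script. Its argument "deltas" is a list of rows, each a list of 3 entries, a list of its own where there are three numbers: the opening, from -1 (shut) to 1 (fully open), then the shift along the tool's x, y, z in cm, then the turn, a rotation vector about the tool's x, y, z in rad. In form: [[gripper, [tx, ty, tz], [ax, ay, az]], ...]. A call has 1 to 8 rows; each row is the pose to reach, as a shift and turn from the pose commanded when the call began, along the tool's axes at that moment; what a row does not reach only later rows make up. A row lasts 1/10 s, in which the tool goes at most 50 mm and 8.59 degrees, less where a joint would pass 70% of its speed; a pose out of reach is approached as far as the arm can. A call with a gripper value outside its range is refused whole. The fingers move at their own pace and stop on an object; the grip force is fixed at half the most. Time passes only in rows, so rows that repeat a pose let the fingers close. It gives the time, the measured TCP pose, the force, the opening and the grip force at its end, in the units of the state.
- robot.get_obs(): the state, without advancing time (a new reading comes with each control period).
- robot.capture(name): name is "scene" or "top"; returns the picture (480x640x3 uint8, red, green, blue); there is no depth.
- robot.camera_info(name): a dict with "camera_matrix" (3x3 intrinsics, pixels), "distortion" ([k1, k2, p1, p2, k3] as OpenCV has them; the pictures are not rectified), "R" (3x3) and "t" (3): a world point X has camera coordinates R X + t. Camera axes: x right, y down, z forward; pixel columns grow to the right and rows downward; lengths in m; the calibration is good to about 2 mm. A picture is of the moment at which its call begins. camera_info takes no time and is no camera call.
- robot.close_job(): hands the job in; it is judged then, once.
The state is a dict: "time": time; "q": joint angles; "joint_velocities": joint speeds; "effort": joint torques, N m; "tool_pos": TCP position; "orientation": TCP orientation; "contact_force": force on the tool from outside, world axes, zero at the start; "wrist_torque": the same for the moment, N m; "finger_gap": opening from 0.0 (shut) to 1.0 (fully open); "grasp_force": force on a finger pad.
Only numpy, scipy, OpenCV 4.12 (cv2) and the standard library are available. Lean on these libraries where they do the work, as an engineer would, in place of code of your own. Each camera call takes 0.05 s, during which the arm holds its last target. There are 200 camera calls.

TASK

Photograph the rock cores that are on the ribbed rack: lay them all on the roller bed with one end flush against the end fence, and push the steel scale bar snug into the corner between the fence and the side rail. With all of that in place press the shutter paddle right down to its stop for a moment, then put every core back on the rack as it lay before. Set the cores down so gently that none rolls, each with its white line on top both in the picture and back on the rack; leave the scale bar in its corner and everything else on the bench alone.

Things in the scene. Friction and masses are not known exactly. Their poses are not given: they have to be found in the camera images.
- bed: roller bed, fixed; origin on the table under its centre. Frame 150 (x) by 204 mm (y). Six free-turning axles along x at y = -80, -48, -16, 16, 48, 80 mm, 24 mm high, each with two black wheels of radius 14 mm, 18 mm wide, at x = -40 and +40 mm. A core lies along x in a valley (y = -64, -32, 0, 32, 64 mm), centre 49.4 mm high; use every second one. Cores turn freely there
- fence_face (a point): on the inner face of the bed's end fence, 60 mm from the bed's origin along +x and 49 mm high; axes as the bed's. The fence is an upright plate 60 mm high across the bed's far end, from y = -103 to +167 mm; a core flush with it is centred at x = 0 in the bed's frame. Bed end frames (x = -56, +56 mm) are 29 mm high, base plate 6 mm
- bar_home (a point): where the scale bar's centre is when home: x = 0, y = 122 mm, 12.5 mm high in the bed's frame; axes as the bed's, bar parallel to x. Its end touches the fence (x = 60 mm) and its long side touches the side rail, 25 mm high, from x = -75 to +60 mm, outer face at y = 107 mm on the bed's +y side. The bar slides on the table itself
- rack: ribbed wooden rack, fixed; origin on the table under its centre. Base 130 (x) by 190 mm (y); two cross rails at x = -40 and +40 mm, with rubber ribs at y = -75, -45, -15, 15, 45, 75 mm. A core lies along x in a valley (y = -60, -30, 0, 30, 60 mm), centre 40.7 mm high, its middle within 20 mm of x = 0. Cores start in the valleys -60, 0 and 60; any may be used after
- rack_ribs (a point): centre of the rack at the height of the rib tops, 30 mm up; axes as the rack's. Ribs have 8 mm radius and are 38 mm long in x, leaving 42 mm free between the two rows; there the rack is open down to 5 mm
- bar: scale bar: loose steel-coloured block 120 (x) by 30 (y) by 25 mm high with black tick marks on top, about 0.3 kg. Origin at its centre, x along its length; it may lie either way round. Starts flat on the table at the +y side of the bed, some centimetres out of its corner
- pedal (a joint): shutter paddle angle, rad: 0 up, 0.25 fully down at its stop; it springs back when let go
- pedal_pad (a point): centre of the top of the rubber pad on the shutter paddle, an aluminium plate 100 by 70 mm, 50 mm above the table, hinged along its far edge 75 mm behind this point (this point's +x points to the hinge). Pressing here takes about 4 N to start and 11 N at the stop, about 19 mm lower
- core1: rock core: plain dark grey stone cylinder, 32 mm diameter, 120 mm long, about 0.25 kg, a painted white line along its length. Origin at its centre, x along its length, z towards the line (z up = line on top). Starts lying on the rack, line on top; either end may go to the fence. May be absent (None)
- core2: rock core: plain dark grey stone cylinder, 32 mm diameter, 120 mm long, about 0.25 kg, a painted white line along its length. Origin at its centre, x along its length, z towards the line (z up = line on top). Starts lying on the rack, line on top; either end may go to the fence. May be absent (None)
- core3: rock core: plain dark grey stone cylinder, 32 mm diameter, 120 mm long, about 0.25 kg, a painted white line along its length. Origin at its centre, x along its length, z towards the line (z up = line on top). Starts lying on the rack, line on top; either end may go to the fence. May be absent (None)
- jar: white-capped glass sample jar, about 75 mm high, behind the bed; leave alone
- dish: shallow white dish, 80 mm wide, behind the rack; leave alone
- tape: grey tape roll, 84 mm wide, 20 mm high, in front of the rack; leave alone
- brush: brush lying in front of the bed; leave alone
- driver: screwdriver lying left in front; leave alone
Things that resemble listed ones, but are neither listed nor needed, are in the scene too. What is shaped like the core2 but orange or pink is not meant.

How it is judged:
By the outcome, as a careful person would: the job done as asked, in the order asked, and still so for the second after the job is handed in, with the robot touching nothing.
Of core1, core2, core3 only 2 to 3 are there at a start; the rules pass over those that are not, and their reading is None.
At some moment in a run one of bar may be knocked a few centimetres aside while the robot is not near it.
It also fails if it takes over 210 s, if anything falls off the work surface, if the arm or the gripper's body presses on something with over 40 N, if the wrist force passes 120 N, or if a joint passes its speed limit or range.

## Working session

There is one attempt and no reset: what is moved stays moved. The work goes in short steps, Python scripts to look and compute and a tool call to move; the robot and the scene stay as the last step left them, time stands still between calls to the robot, and variables do not carry over. Pictures are saved under pics/ and viewed, at most 14 in all, crops included, and the job is handed in when it is done.

Besides the shell and the picture viewer there is one more tool, called by a JSON object that holds its "op" and its "data", one argument or row to a line. send_rows: Moves the arm, as the interface text tells. Its arguments: {"type":"object","properties":{"deltas":{"type":"array","items":{"type":"array"}}},"required":["deltas"]}

```bash
mkdir -p pics; python3 - <<'E'
from plant import robot
import cv2,numpy as np
np.set_printoptions(precision=4,suppress=True)
for n in("scene","top"):
    cv2.imwrite(f"pics/{n}0.png",robot.capture(n)[:,:,::-1]); print(robot.camera_info(n))
print(robot.get_obs())
E
```

```text
{'camera_matrix': array([[484.184 ,   0.    , 323.7575],
       [  0.    , 484.184 , 240.0438],
       [  0.    ,   0.    ,   1.    ]]), 'distortion': array([-0.0825,  0.    ,  0.    ,  0.    ,  0.    ]), 'R': array([[-0.3991,  0.9169,  0.0084],
       [ 0.5688,  0.2547, -0.7821],
       [-0.7192, -0.3074, -0.6231]]), 't': array([ 0.2309, -0.2486,  1.479 ])}
{'camera_matrix': array([[506.8714,   0.    , 318.979 ],
       [  0.    , 506.8714, 239.5036],
       [  0.    ,   0.    ,   1.    ]]), 'distortion': array([-0.0736,  0.    ,  0.    ,  0.    ,  0.    ]), 'R': array([[ 0.0071, -0.9998, -0.0168],
       [-0.9896, -0.0046, -0.1434],
       [ 0.1433,  0.0177, -0.9895]]), 't': array([-0.0312,  0.5406,  1.1093])}
{'time': 0.1, 'q': array([-1.229 ,  0.3992,  0.045 ,  1.5377, -0.0187,  1.2069, -0.0507]), 'joint_velocities': array([ 0.0002, -0.0011,  0.0001, -0.0021,  0.0015, -0.0007,  0.0018]), 'effort': array([  0.0037, -47.6265,   1.3704, -25.4948,   0.012 ,   0.0051,
        -0.    ]), 'tool_pos': array([0.277 , 0.5874, 0.2303]), 'orientation': array([[-0.9045,  0.4265, -0.0007],
       [ 0.4265,  0.9045, -0.0017],
       [-0.0001, -0.0018, -1.    ]]), 'contact_force': array([-0.0706,  0.1678, -0.1228]), 'wrist_torque': array([ 0.003 , -0.0016,  0.0314]), 'grasp_force': 0.0, 'finger_gap': 0.9984111746153203}
```

View pics/scene0.png

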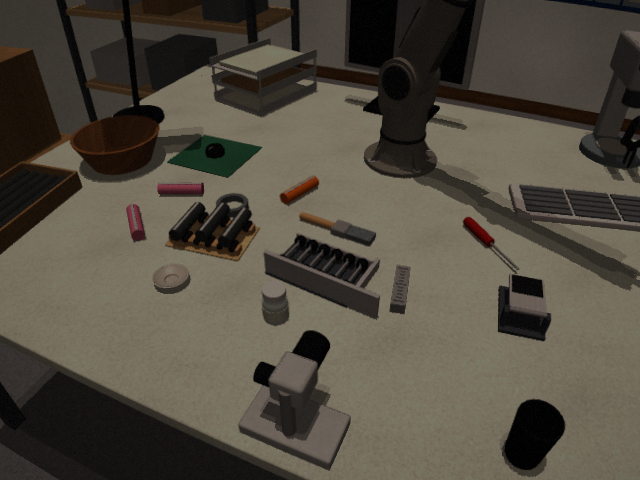

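View pics/top0.png

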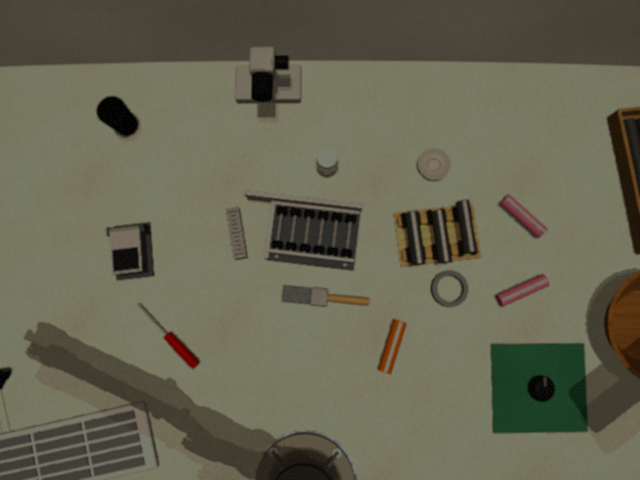

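The views show three cores on the rack at about (413,238), (440,235) and (466,227) in top. The bed is at about (315,235), the bar at (236,233) and the pedal at (128,250). Next I'll zoom in on two crops to get exact points.

```bash
cat > h.py <<'E'
import cv2,numpy as np
from plant import robot
np.set_printoptions(precision=4,suppress=True)
def ray(n,uv):
    c=robot.camera_info(n);p=cv2.undistortPoints(np.array(uv,float).reshape(-1,1,2),c["camera_matrix"],np.array(c["distortion"]))[:,0]
    d=np.c_[p,np.ones(len(p))]@c["R"]; return -c["R"].T@c["t"],d
def plane(n,uv,z):
    o,d=ray(n,uv); return o+d*((z-o[2])/d[:,2])[:,None]
def proj(n,X):
    c=robot.camera_info(n);return cv2.projectPoints(np.array(X,float).reshape(-1,1,3),cv2.Rodrigues(c["R"])[0],c["t"],c["camera_matrix"],np.array(c["distortion"]))[0][:,0]
def crop(img,x0,y0,x1,y1,s,f,gain=1.8):
    c=np.clip(img[y0:y1,x0:x1].astype(float)*gain,0,255).astype(np.uint8)
    cv2.imwrite(f,cv2.resize(c,None,fx=s,fy=s,interpolation=cv2.INTER_CUBIC)[:,:,::-1])
E
python3 - <<'E'
from h import *
im=robot.capture("top");np.save("top0.npy",im)
crop(im,220,180,380,280,5,"pics/a.png"); 
a=np.clip(im[190:280,390:490]*1.8,0,255).astype(np.uint8);b=np.clip(im[210:300,90:190]*1.8,0,255).astype(np.uint8)
cv2.imwrite("pics/b.png",cv2.resize(np.hstack([a,b]),None,fx=4,fy=4,interpolation=cv2.INTER_CUBIC)[:,:,::-1])
E
```

```text
(no output)
```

View pics/a.png

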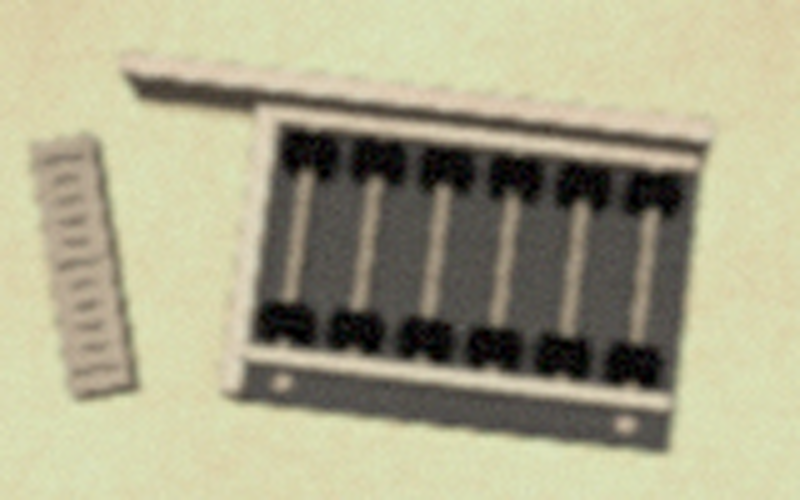

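View pics/b.png

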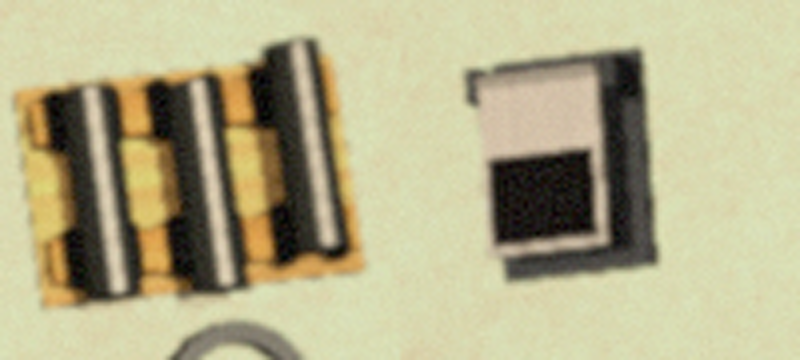

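The crops show the fence along the far side of the bed, from (122,60) to (712,130) in the crop, with wheels at about (288–652, 155–364). The bar's corners are at about (32,140), (95,135), (135,388) and (75,400). The three white lines on the cores are clear, and the black pad is at the near end of the paddle.

```bash
python3 - <<'E'
from h import *
im=np.load("top0.npy")
A=lambda p:(np.array(p,float)+.5)/5-.5+[220,180]
B=lambda p:(np.array(p,float)+.5)/4-.5+[390,190]
P=lambda p:(np.array(p,float)+.5)/4-.5+[90-100,210]
o,_=ray("top",[[0,0]]);print("cam",o)
W=A([(310,155),(378,162),(446,170),(515,177),(583,185),(652,192),(288,325),(357,332),(426,340),(495,348),(564,357),(633,364)])
X=plane("top",W,.030)[:,:2]
L=np.array([(x,y) for x in(.04,-.04) for y in(.08,.048,.016,-.016,-.048,-.08)])
def fit(L,X):
    z=L[:,0]+1j*L[:,1];w=X[:,0]+1j*X[:,1];a=np.angle(np.vdot(z-z.mean(),w-w.mean()));t=w.mean()-np.exp(1j*a)*z.mean()
    r=abs(np.exp(1j*a)*z+t-w);return t.real,t.imag,a,r.max(),abs(np.vdot(z-z.mean(),w-w.mean()))/np.vdot(z-z.mean(),z-z.mean()).real
print("bed",fit(L,X))
# fence top front edge corners, z=.06 ; 
F=plane("top",A([(122,58),(712,120),(138,82),(705,137)]),.06);print("fence top",F)
print("frame z29 corners near edge",plane("top",A([(245,357),(672,408)]),.029))
bar=plane("top",A([(32,140),(95,135),(135,388),(75,400)]),.025);print("bar",bar,bar.mean(0))
d=(bar[0]+bar[1]-bar[2]-bar[3])/2;print(np.linalg.norm(d),np.arctan2(d[1],d[0]))
# cores white lines
hsv=im.astype(int);sub=im[190:280,390:490].astype(int);
for l in ([(90,88),(122,292)],[(196,80),(229,288)],[(295,44),(333,248)]):
    e=plane("top",B(l),.0567);d=e[0]-e[1];print("core",e.mean(0),np.linalg.norm(d),np.arctan2(d[1],d[0]))
print("rack base corners",plane("top",B([(15,92),(330,52),(362,268),(45,306)]),.008))
pd=plane("top",P([(490,158),(590,150),(597,235),(497,243)]),.05);print("pad",pd,pd.mean(0))
pl=plane("top",P([(478,85),(600,68),(610,247),(495,258)]),.048);print("plate",pl)
E
```

```text
cam [ 0.3762 -0.0483  1.1747]
bed (np.float64(0.5610002915658417), np.float64(-0.01564119365072003), np.float64(-0.10821713034057161), np.float64(0.0009024572433612442), np.float64(0.9921459083185185))
fence top [[ 0.6475  0.1422  0.06  ]
 [ 0.6196 -0.1244  0.06  ]
 [ 0.6363  0.1346  0.06  ]
 [ 0.6118 -0.1212  0.06  ]]
frame z29 corners near edge [[ 0.5152  0.0869  0.029 ]
 [ 0.4929 -0.1077  0.029 ]]
bar [[0.6168 0.1892 0.025 ]
 [0.6192 0.1597 0.025 ]
 [0.5011 0.1377 0.025 ]
 [0.4954 0.1652 0.025 ]] [0.5581 0.1629 0.025 ]
0.12198455066864707 0.1896657467697869
core [ 0.545  -0.2449  0.0567] 0.11596779916140151 0.13423193579587978
core [ 0.5487 -0.3046  0.0567] 0.11835744452953019 0.12872763666169912
core [ 0.5705 -0.3624  0.0567] 0.1171578323051148 0.14780735839739167
rack base corners [[ 0.6097 -0.2013  0.008 ]
 [ 0.6347 -0.3877  0.008 ]
 [ 0.5069 -0.4017  0.008 ]
 [ 0.4841 -0.2169  0.008 ]]
pad [[0.5148 0.4435 0.05  ]
 [0.5197 0.3851 0.05  ]
 [0.4714 0.3783 0.05  ]
 [0.4663 0.4362 0.05  ]] [0.4931 0.4108 0.05  ]
plate [[0.5573 0.4543 0.048 ]
 [0.5674 0.3828 0.048 ]
 [0.4648 0.3711 0.048 ]
 [0.4579 0.4377 0.048 ]]
```

```bash
cat > go.py <<'E'
import sys
from h import *
from scipy.spatial.transform import Rotation as Ro
def go(x,y,z,yaw):
    o=robot.get_obs();R=np.array(o["orientation"]);a=yaw
    T=np.array([[-np.sin(a),np.cos(a),0],[np.cos(a),np.sin(a),0],[0,0,-1]])
    print("t=%.1f"%o["time"],"shift cm",(R.T@(np.array([x,y,z])-o["tool_pos"])*100).round(2),"rot",Ro.from_matrix(R.T@T).as_rotvec().round(3),"F",np.round(o["contact_force"],1),"gap",round(o["finger_gap"],3),"q",np.round(o["q"],2))
BED=(.561,-.0156,-.108);RK=(.5589,-.3019,.13)
def loc(f,x,y): c,s=np.cos(f[2]),np.sin(f[2]);return f[0]+c*x-s*y,f[1]+s*x+c*y
def inv(f,x,y): c,s=np.cos(f[2]),np.sin(f[2]);x-=f[0];y-=f[1];return c*x+s*y,-s*x+c*y
E
python3 - <<'E'
from go import *
im=np.load("top0.npy").astype(int)
B=lambda p:(np.array(p,float)+.5)/4-.5+[390,190]
for l in ([(90,88),(122,292)],[(196,80),(229,288)],[(295,44),(333,248)]):
    m=np.zeros(im.shape[:2],np.uint8);a,b=B(l);cv2.line(m,tuple(int(v) for v in a.round()),tuple(int(v) for v in b.round()),1,6)
    g=im.sum(2)/3;w=np.where((m>0),np.clip(g-50,0,None),0)
    # per-row centroids
    rows=[]
    for r in range(int(a[1])+4,int(b[1])-4):
        ww=w[r];rows.append([(ww*np.arange(640)).sum()/ww.sum(),r])
    X=plane("top",rows,.0567);p=np.polyfit(X[:,0],X[:,1],1);xm=B(l);e=plane("top",xm,.0567)
    c=e.mean(0);cy=np.polyval(p,c[0]);print("core",c[0],cy,"yaw",np.arctan(p[0]),"rack",inv(RK,c[0],cy),"resid",np.std(X[:,1]-np.polyval(p,X[:,0])))
go(.545,-.245,.15,np.pi/2+.13)
E
```

```text
core 0.5449873428000819 -0.24422651929386438 yaw 0.11862614489144813 rack (np.float64(-0.006318808496522045), np.float64(0.05899038113377224)) resid 0.00014975061228788067
core 0.5486705995224158 -0.3043290935341936 yaw 0.11919457859788361 rack (np.float64(-0.010457977166768514), np.float64(-0.0010825170243502083)) resid 0.00010536219565229987
core 0.5704814313974205 -0.36213392976971015 yaw 0.1186673629466844 rack (np.float64(0.0036753322060429023), np.float64(-0.06122701839785077)) resid 0.00010297294274113847
t=0.1 shift cm [-59.74 -63.85   8.15] rot [-0.001 -0.    -0.571] F [-0.2 -0.1 -1.3] gap 1.002 q [-1.23  0.4   0.05  1.54 -0.02  1.21 -0.05]
```

{"op": "send_rows", "data": {
  "deltas": [
    [1,[-2,-4,1],[0,0,-0.14]],
    [1,[-5,-6,2],[0,0,-0.28]],
    [1,[-8,-10,3],[0,0,-0.42]],
    [1,[-12,-14,4],[0,0,-0.57]],
    [0.2,[-16,-17,5],[0,0,-0.57]],
    [0.2,[-19,-21,5],[0,0,-0.57]],
    [0.2,[-22,-24,5],[0,0,-0.57]],
    [0.2,[-25,-27,5],[0,0,-0.57]]
  ]
}}

```text
time: 0.95
tool_pos: [0.3884, 0.2342, 0.1811]
orientation: [[-0.992, -0.128, -0.0], [-0.128, 0.992, -0.0], [0.0, -0.0, -1.0]]
contact_force: [0.6, 0.7, 0.5]
finger_gap: 0.603
grasp_force: 0.0
```

```bash
python3 -c "
from go import *
go(.545,-.245,.15,np.pi/2+.13)"
```

```text
t=0.9 shift cm [ -9.41 -49.52   3.12] rot [-0.    -0.    -0.002] F [0.6 0.7 0.5] gap 0.603 q [-0.76  0.1   0.13  2.05 -0.01  1.    1.08]
```

{"op": "send_rows", "data": {
  "deltas": [
    [0.08,[-1,-5,0.3],[0,0,0.009]],
    [0.08,[-2,-10,1],[0,0,0.009]],
    [0.08,[-3,-15,2],[0,0,0.009]],
    [0.08,[-4,-20,3],[0,0,0.009]],
    [0.08,[-5,-25,4],[0,0,0.009]],
    [0.08,[-6,-30,5],[0,0,0.009]],
    [0.08,[-7,-35,6],[0,0,0.009]],
    [0.08,[-8,-40,7],[0,0,0.009]]
  ]
}}

```text
time: 1.75
tool_pos: [0.515, -0.1377, 0.1136]
orientation: [[-0.993, -0.12, 0.0], [-0.12, 0.993, 0.0], [-0.0, 0.0, -1.0]]
contact_force: [0.5, 1.0, 0.5]
finger_gap: 0.538
grasp_force: 0.0
```

```bash
sed -i 's/RK=.*/RK=(.5590,-.3032,.119)/' go.py; python3 -c "
from go import *
for c in((.545,-.2442),(.5487,-.3043),(.5705,-.3621)): print(inv(RK,*c))
go(.545,-.2442,.1,np.pi/2+.119)"
```

```text
(np.float64(-0.006896548924133319), np.float64(0.06024481399205278))
(np.float64(-0.010357748144719108), np.float64(0.00013058855451248113))
(np.float64(0.004426101228937199), np.float64(-0.05984872285948292))
t=1.8 shift cm [ -1.7  -10.94   1.36] rot [0.    0.    0.002] F [0.5 1.  0.5] gap 0.538 q [-0.17  0.34  0.42  1.95 -0.18  0.89  2.04]
```

```bash
python3 -c "
from go import *
go(*loc(RK,-.004,.0600),.09,np.pi/2+.119)"
```

```text
t=1.8 shift cm [ -1.99 -10.96   2.36] rot [0.    0.    0.002] F [0.5 1.  0.5] gap 0.538 q [-0.17  0.34  0.42  1.95 -0.18  0.89  2.04]
```

{"op": "send_rows", "data": {
  "deltas": [
    [0.08,[-1,-4,0.7],[0,0,0.002]],
    [0.08,[-1.9,-7,1.4],[0,0,0.002]],
    [0.08,[-1.9,-9.5,2],[0,0,0.002]],
    [0.08,[-1.9,-9.5,2],[0,0,0.002]],
    [0.08,[-1.9,-9.5,2],[0,0,0.002]]
  ]
}}

```text
time: 2.25
tool_pos: [0.5444, -0.2281, 0.0935]
orientation: [[-0.993, -0.117, -0.001], [-0.117, 0.993, 0.001], [0.001, 0.001, -1.0]]
contact_force: [-0.4, 1.2, -0.6]
finger_gap: 0.541
grasp_force: 0.0
```

```bash
python3 -c "
from go import *
go(*loc(RK,-.004,.0600),.07,np.pi/2+.119)
im=robot.capture('top');im2=robot.capture('scene')
crop(im,380,160,500,290,4,'pics/c.png');crop(im2,150,150,290,270,4,'pics/d.png')
a=cv2.imread('pics/c.png');b=cv2.imread('pics/d.png');h=min(len(a),len(b));cv2.imwrite('pics/e.png',cv2.resize(np.hstack([a[:h],b[:h]]),None,fx=.76,fy=.76))
"
```

```text
t=2.2 shift cm [-0.17 -1.63  2.35] rot [ 0.001 -0.001 -0.002] F [-0.4  1.2 -0.6] gap 0.541 q [-0.    0.47  0.42  1.83 -0.24  0.9   2.22]
```

View pics/e.png

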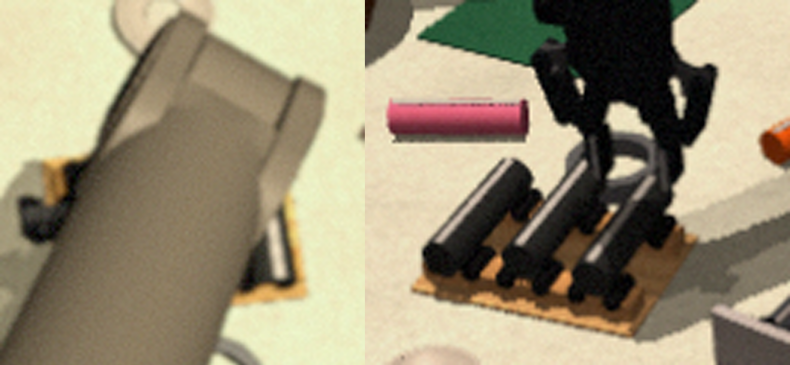

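The arm blocks the top view. The scene view shows the fingers above the nearest core, with clear gaps on both sides. I'll align by feel from here.

{"op": "send_rows", "data": {
  "deltas": [
    [0.08,[-0.17,-1.63,0.5],[0,0,-0.002]],
    [0.08,[-0.17,-1.63,1.5],[0,0,-0.002]],
    [0.08,[-0.17,-1.63,1.5],[0,0,-0.002]],
    [0.08,[-0.17,-1.63,1.5],[0,0,-0.002]],
    [0.08,[-0.17,-1.63,1.5],[0,0,-0.002]]
  ]
}}

```text
time: 2.85
tool_pos: [0.5487, -0.243, 0.0791]
orientation: [[-0.993, -0.121, 0.0], [-0.121, 0.993, 0.001], [-0.0, 0.001, -1.0]]
contact_force: [0.0, 0.2, -0.6]
finger_gap: 0.542
grasp_force: 0.0
```

```bash
python3 -c "
from go import *
go(*loc(RK,-.004,.0600),.022,np.pi/2+.119);print(robot.get_obs()['joint_velocities'])"
```

```text
t=2.9 shift cm [ 0.09 -0.11  5.71] rot [0.001 0.    0.002] F [ 0.   0.2 -0.6] gap 0.542 q [ 0.03  0.5   0.41  1.82 -0.25  0.88  2.25]
[ 0.0033 -0.0022  0.0032 -0.0063  0.0002 -0.0029  0.0022]
```

{"op": "send_rows", "data": {
  "deltas": [
    [0.08,[0.09,-0.11,1.5],[0,0,0.002]],
    [0.08,[0.09,-0.11,3],[0,0,0.002]],
    [0.08,[0.09,-0.11,4],[0,0,0.002]],
    [0.08,[0.09,-0.11,5],[0,0,0.002]],
    [0.08,[0.09,-0.11,5.8],[0,0,0.002]],
    [0.08,[0.09,-0.11,6],[0,0,0.002]],
    [0.08,[0.09,-0.11,6],[0,0,0.002]],
    [-0.1,[0.09,-0.11,6],[0,0,0.002]]
  ]
}}

```text
time: 3.65
tool_pos: [0.5482, -0.2454, 0.0194]
orientation: [[-0.993, -0.118, 0.001], [-0.118, 0.993, -0.0], [-0.001, -0.0, -1.0]]
contact_force: [1.2, 1.0, -0.0]
finger_gap: 0.448
grasp_force: 0.0
```

```bash
python3 -c "
from go import *
go(*loc(RK,-.004,.0600),.019,np.pi/2+.119);o=robot.get_obs();print(o['grasp_force'],o['contact_force'],o['wrist_torque'])"
```

```text
t=3.6 shift cm [0.01 0.13 0.04] rot [-0.     0.001 -0.001] F [ 1.2  1.  -0. ] gap 0.448 q [ 0.06  0.58  0.38  1.85 -0.3   0.77  2.29]
0.0 [ 1.1815  1.0069 -0.0328] [ 0.0125 -0.0491 -0.073 ]
```

{"op": "send_rows", "data": {
  "deltas": [
    [-0.16,[0,0,0],[0,0,0]]
  ]
}}

```text
time: 3.75
tool_pos: [0.5482, -0.2454, 0.0196]
orientation: [[-0.993, -0.118, 0.001], [-0.118, 0.993, -0.0], [-0.001, -0.0, -1.0]]
contact_force: [0.4, 0.4, 0.1]
finger_gap: 0.426
grasp_force: 0.0
```

{"op": "send_rows", "data": {
  "deltas": [
    [-0.19,[0,0,0],[0,0,0]]
  ]
}}

```text
time: 3.85
tool_pos: [0.5482, -0.2451, 0.0195]
orientation: [[-0.993, -0.118, 0.001], [-0.118, 0.993, 0.0], [-0.001, -0.0, -1.0]]
contact_force: [-0.8, -0.1, 0.5]
finger_gap: 0.409
grasp_force: 0.0
```

{"op": "send_rows", "data": {
  "deltas": [
    [-0.2,[0,0.1,0],[0,0,0]],
    [-0.2,[0,0.1,0],[0,0,0]],
    [-0.2,[0,0.1,0],[0,0,0]]
  ]
}}

```text
time: 4.15
tool_pos: [0.5476, -0.2442, 0.0191]
orientation: [[-0.993, -0.118, 0.0], [-0.118, 0.993, 0.0], [-0.0, 0.0, -1.0]]
contact_force: [0.2, 0.1, 0.0]
finger_gap: 0.397
grasp_force: 0.0
```

{"op": "send_rows", "data": {
  "deltas": [
    [-0.22,[0,0,0],[0,0,0]]
  ]
}}

```text
time: 4.25
tool_pos: [0.5476, -0.2443, 0.0191]
orientation: [[-0.993, -0.118, 0.0], [-0.118, 0.993, -0.0], [-0.0, -0.0, -1.0]]
contact_force: [0.4, -0.5, -0.1]
finger_gap: 0.392
grasp_force: 0.0
```

{"op": "send_rows", "data": {
  "deltas": [
    [-0.24,[0,0,0],[0,0,0]]
  ]
}}

```text
time: 4.35
tool_pos: [0.5476, -0.2442, 0.019]
orientation: [[-0.993, -0.118, -0.0], [-0.118, 0.993, 0.0], [0.0, 0.0, -1.0]]
contact_force: [-0.2, 0.4, 0.3]
finger_gap: 0.382
grasp_force: 0.1
```

{"op": "send_rows", "data": {
  "deltas": [
    [-0.25,[0,0,0],[0,0,0]]
  ]
}}

```text
time: 4.45
tool_pos: [0.5476, -0.244, 0.019]
orientation: [[-0.993, -0.118, -0.0], [-0.118, 0.993, 0.0], [0.0, 0.0, -1.0]]
contact_force: [0.2, 0.1, 0.1]
finger_gap: 0.375
grasp_force: 0.3
```

{"op": "send_rows", "data": {
  "deltas": [
    [-0.26,[0,0,0],[0,0,0]]
  ]
}}

```text
time: 4.55
tool_pos: [0.5476, -0.2439, 0.019]
orientation: [[-0.993, -0.118, -0.0], [-0.118, 0.993, 0.001], [0.0, 0.001, -1.0]]
contact_force: [-1.0, -0.1, 0.4]
finger_gap: 0.372
grasp_force: 6.6
```

{"op": "send_rows", "data": {
  "deltas": [
    [-0.6,[0,0,0],[0,0,0]],
    [-0.6,[0,0,0],[0,0,0]],
    [-0.6,[0,0,-0.5],[0,0,0]],
    [-0.6,[0,0,-2],[0,0,0]],
    [-0.6,[0,0,-5],[0,0,0]],
    [-0.6,[0,0,-8],[0,0,0]],
    [-0.6,[0,0,-11],[0,0,0]],
    [-0.6,[0,0,-11],[0,0,0]]
  ]
}}

```text
time: 5.35
tool_pos: [0.5507, -0.2463, 0.1343]
orientation: [[-0.993, -0.117, 0.01], [-0.117, 0.993, -0.004], [-0.009, -0.005, -1.0]]
contact_force: [1.9, -0.9, -2.6]
finger_gap: 0.358
grasp_force: 59.8
```

```bash
python3 -c "
from go import *
o=robot.get_obs();print(o['grasp_force'],o['finger_gap'],inv(RK,.5476,-.2440))
go(*loc(BED,-.006,.064),.13,np.pi/2-.108)"
```

```text
59.786197543144226 0.35763075068274863 (np.float64(-0.004291192642084887), np.float64(0.060134729281077846))
t=5.3 shift cm [-4.57 29.16  0.34] rot [-0.004  0.01   0.226] F [ 1.9 -0.9 -2.6] gap 0.358 q [ 0.01  0.43  0.44  1.77 -0.22  0.97  2.23]
```

{"op": "send_rows", "data": {
  "deltas": [
    [-0.6,[-0.3,2,0],[0,0,0.03]],
    [-0.6,[-1,6,0],[0,0,0.06]],
    [-0.6,[-1.8,11,0],[0,0,0.1]],
    [-0.6,[-2.6,16,0],[0,0,0.14]],
    [-0.6,[-3.4,21,0],[0,0,0.18]],
    [-0.6,[-4.1,25,0],[0,0,0.21]],
    [-0.6,[-4.57,28.3,0],[0,0,0.226]],
    [-0.6,[-4.57,29.16,0],[0,0,0.226]]
  ]
}}

```text
time: 6.15
tool_pos: [0.5579, 0.0569, 0.1281]
orientation: [[-0.995, 0.1, -0.001], [0.1, 0.995, 0.003], [0.002, 0.002, -1.0]]
contact_force: [-0.1, -0.3, -3.4]
finger_gap: 0.358
grasp_force: 60.0
```

{"op": "send_rows", "data": {
  "deltas": [
    [-0.6,[0,0,0],[0,0,0]],
    [-0.6,[0,0,0],[0,0,0]]
  ]
}}

```text
time: 6.35
tool_pos: [0.5581, 0.0488, 0.1287]
orientation: [[-0.994, 0.109, -0.001], [0.109, 0.994, -0.001], [0.001, -0.002, -1.0]]
contact_force: [-0.2, -0.5, -3.7]
finger_gap: 0.36
grasp_force: 60.0
```

```bash
python3 -c "
from go import *
go(*loc(BED,-.006,.064),.034,np.pi/2-.108)"
```

```text
t=6.3 shift cm [-0.38  0.04  9.47] rot [-0.002 -0.001 -0.001] F [-0.2 -0.5 -3.7] gap 0.36 q [-0.5   0.37  0.42  1.87 -0.18  0.94  1.46]
```

{"op": "send_rows", "data": {
  "deltas": [
    [-0.6,[-0.38,0.04,1],[-0.002,-0.001,0]],
    [-0.6,[-0.38,0.04,3],[-0.002,-0.001,0]],
    [-0.6,[-0.38,0.04,5],[-0.002,-0.001,0]],
    [-0.6,[-0.38,0.04,7],[-0.002,-0.001,0]],
    [-0.6,[-0.38,0.04,8.5],[-0.002,-0.001,0]],
    [-0.6,[-0.38,0.04,9.4],[-0.002,-0.001,0]],
    [-0.6,[-0.38,0.04,9.4],[-0.002,-0.001,0]],
    [-0.6,[-0.38,0.04,9.4],[-0.002,-0.001,0]]
  ]
}}

```text
time: 7.15
tool_pos: [0.563, 0.0504, 0.0354]
orientation: [[-0.994, 0.108, 0.002], [0.108, 0.994, 0.002], [-0.002, 0.002, -1.0]]
contact_force: [0.8, -0.0, -3.3]
finger_gap: 0.353
grasp_force: 60.0
```

```bash
python3 -c "
from go import *
o=robot.get_obs();print(inv(BED,*o['tool_pos'][:2]),o['tool_pos'])
go(*loc(BED,-.006,.064),.034,np.pi/2-.108)
crop(robot.capture('scene'),240,190,440,340,4,'pics/f.png',2)"
```

```text
(np.float64(-0.005137852280760661), np.float64(0.06578393434067552)) [0.563  0.0504 0.0354]
t=7.2 shift cm [ 0.09 -0.18  0.14] rot [ 0.002  0.002 -0.   ] F [ 0.8 -0.  -3.3] gap 0.353 q [-0.46  0.5   0.37  1.93 -0.26  0.76  1.53]
```

View pics/f.png

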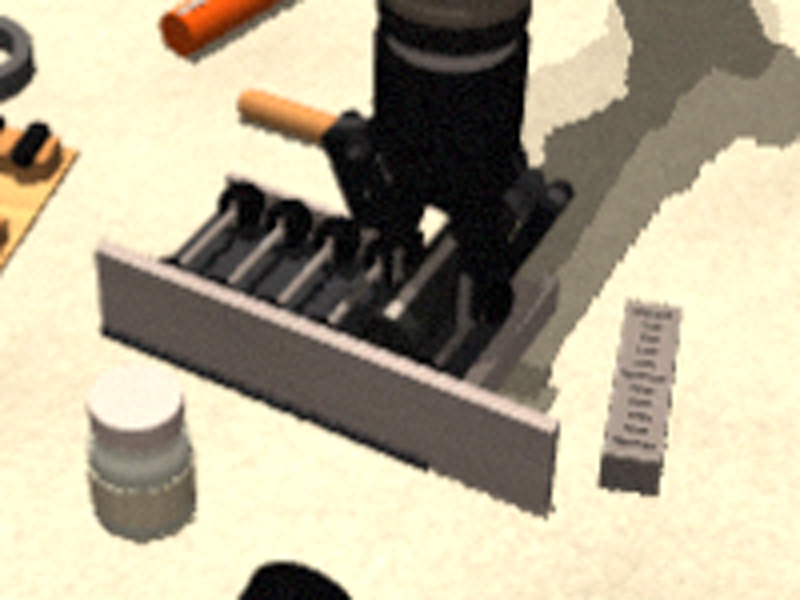

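The core is held over the +64 valley, between the wheel pairs at about (400,290), a little short of the fence. I'll now feel for the fence.

{"op": "send_rows", "data": {
  "deltas": [
    [-0.6,[-0.2,-0.16,0],[0.002,0.002,0]],
    [-0.6,[-0.4,-0.16,0],[0.002,0.002,0]],
    [-0.6,[-0.4,-0.16,0],[0.002,0.002,0]],
    [-0.6,[-0.4,-0.16,0],[0.002,0.002,0]]
  ]
}}

```text
time: 7.6
tool_pos: [0.5665, 0.0488, 0.0353]
orientation: [[-0.994, 0.107, -0.001], [0.107, 0.994, 0.0], [0.001, 0.0, -1.0]]
contact_force: [0.2, 0.3, -2.4]
finger_gap: 0.359
grasp_force: 60.0
```

{"op": "send_rows", "data": {
  "deltas": [
    [-0.6,[-0.2,0,0],[0,0,0]],
    [-0.6,[-0.2,0,0],[0,0,0]]
  ]
}}

```text
time: 7.8
tool_pos: [0.5686, 0.0485, 0.0351]
orientation: [[-0.994, 0.108, -0.0], [0.108, 0.994, 0.0], [0.0, 0.0, -1.0]]
contact_force: [0.4, 0.7, -3.0]
finger_gap: 0.357
grasp_force: 60.0
```

{"op": "send_rows", "data": {
  "deltas": [
    [-0.6,[-0.15,0,0],[0,0,0]],
    [-0.6,[-0.15,0,0],[0,0,0]]
  ]
}}

```text
time: 8.0
tool_pos: [0.57, 0.0483, 0.0351]
orientation: [[-0.994, 0.108, -0.001], [0.108, 0.994, 0.0], [0.001, 0.0, -1.0]]
contact_force: [0.1, 0.3, -2.6]
finger_gap: 0.356
grasp_force: 60.0
```

{"op": "send_rows", "data": {
  "deltas": [
    [-0.6,[-0.1,0,0],[0,0,0]],
    [-0.6,[-0.1,0,0],[0,0,0]]
  ]
}}

```text
time: 8.2
tool_pos: [0.5709, 0.0483, 0.0351]
orientation: [[-0.994, 0.107, -0.001], [0.107, 0.994, 0.0], [0.001, 0.0, -1.0]]
contact_force: [-0.8, -0.0, -3.7]
finger_gap: 0.361
grasp_force: 60.0
```

{"op": "send_rows", "data": {
  "deltas": [
    [-0.6,[-0.08,0,0],[0,0,0]],
    [-0.6,[-0.08,0,0],[0,0,0]]
  ]
}}

```text
time: 8.4
tool_pos: [0.5711, 0.0482, 0.0349]
orientation: [[-0.994, 0.108, -0.002], [0.108, 0.994, 0.0], [0.002, 0.0, -1.0]]
contact_force: [-0.7, 0.5, -3.2]
finger_gap: 0.355
grasp_force: 60.0
```

{"op": "send_rows", "data": {
  "deltas": [
    [-0.6,[-0.08,0,0],[0,0,0]],
    [-0.6,[-0.08,0,0],[0,0,0]]
  ]
}}

```text
time: 8.6
tool_pos: [0.5711, 0.0482, 0.0347]
orientation: [[-0.994, 0.108, -0.003], [0.108, 0.994, 0.0], [0.004, 0.0, -1.0]]
contact_force: [-4.1, 1.3, -1.6]
finger_gap: 0.354
grasp_force: 60.0
```

```bash
python3 -c "
from go import *
o=robot.get_obs();print(inv(BED,*o['tool_pos'][:2]))
go(*loc(BED,-.006,.064),.034,np.pi/2-.108)"
```

```text
(np.float64(0.0032044328650876544), np.float64(0.0645244070094251))
t=8.6 shift cm [ 0.92 -0.05  0.08] rot [ 0.    -0.004  0.   ] F [-4.1  1.3 -1.6] gap 0.354 q [-0.45  0.52  0.37  1.9  -0.26  0.77  1.53]
```

{"op": "send_rows", "data": {
  "deltas": [
    [-0.6,[0.08,-0.04,0.2],[0,0,0]],
    [-0.6,[0.08,-0.04,0.4],[0,0,0]],
    [-0.6,[0.08,-0.04,0.5],[0,0,0]],
    [-0.6,[0.08,-0.04,0.5],[0,0,0]]
  ]
}}

```text
time: 9.0
tool_pos: [0.5711, 0.0478, 0.0298]
orientation: [[-0.994, 0.108, -0.002], [0.108, 0.994, 0.0], [0.002, -0.0, -1.0]]
contact_force: [-2.8, 0.4, -2.1]
finger_gap: 0.356
grasp_force: 60.1
```

{"op": "send_rows", "data": {
  "deltas": [
    [-0.6,[0,0,0.1],[0,0,0]],
    [-0.6,[0,0,0.1],[0,0,0]]
  ]
}}

```text
time: 9.2
tool_pos: [0.5711, 0.0478, 0.0289]
orientation: [[-0.994, 0.108, -0.002], [0.108, 0.994, 0.0], [0.002, 0.0, -1.0]]
contact_force: [-3.6, 1.0, -1.5]
finger_gap: 0.355
grasp_force: 60.1
```

{"op": "send_rows", "data": {
  "deltas": [
    [-0.6,[0,0,0.08],[0,0,0]],
    [-0.6,[0,0,0.08],[0,0,0]]
  ]
}}

```text
time: 9.4
tool_pos: [0.5712, 0.048, 0.0283]
orientation: [[-0.994, 0.108, -0.002], [0.108, 0.994, 0.001], [0.002, 0.0, -1.0]]
contact_force: [-3.9, 0.6, 1.5]
finger_gap: 0.355
grasp_force: 60.3
```

{"op": "send_rows", "data": {
  "deltas": [
    [-0.6,[0,0,0.06],[0,0,0]],
    [-0.6,[0,0,0.06],[0,0,0]]
  ]
}}

```text
time: 9.6
tool_pos: [0.5712, 0.0482, 0.028]
orientation: [[-0.994, 0.108, -0.002], [0.108, 0.994, 0.001], [0.002, 0.001, -1.0]]
contact_force: [-5.3, 1.1, 3.2]
finger_gap: 0.358
grasp_force: 60.6
```

{"op": "send_rows", "data": {
  "deltas": [
    [-0.3,[0.04,0.02,-0.05],[0,0,0]],
    [-0.24,[0.04,0.02,-0.05],[0,0,0]],
    [-0.2,[0.04,0.02,-0.05],[0,0,0]],
    [-0.1,[0.04,0.02,-0.05],[0,0,0]],
    [0.05,[0.04,0.02,-0.05],[0,0,0]],
    [0.08,[0.04,0.02,-0.05],[0,0,0]]
  ]
}}

```text
time: 10.2
tool_pos: [0.5716, 0.0479, 0.0284]
orientation: [[-0.994, 0.108, 0.0], [0.108, 0.994, 0.0], [-0.0, 0.0, -1.0]]
contact_force: [-0.1, 0.5, -0.8]
finger_gap: 0.538
grasp_force: 0.0
```

{"op": "send_rows", "data": {
  "deltas": [
    [0.08,[0,0,-0.5],[0,0,0]],
    [0.08,[0,0,-2],[0,0,0]],
    [0.08,[0,0,-4],[0,0,0]],
    [0.08,[0,0,-6],[0,0,0]],
    [0.08,[0,0,-9],[0,0,0]]
  ]
}}

```text
time: 10.7
tool_pos: [0.5704, 0.0479, 0.1192]
orientation: [[-0.994, 0.108, -0.002], [0.108, 0.994, -0.0], [0.002, -0.0, -1.0]]
contact_force: [0.9, 0.2, 0.7]
finger_gap: 0.545
grasp_force: 0.0
```

```bash
sed -i 's/BED=(.561,-.0156/BED=(.561,-.0151/' go.py; python3 -c "
from go import *
go(*loc(RK,-.006,.0002),.1,np.pi/2+.119)"
```

```text
t=10.7 shift cm [ -2.06 -35.14   1.93] rot [-0.    -0.002 -0.227] F [0.9 0.2 0.7] gap 0.545 q [-0.49  0.4   0.42  1.85 -0.2   0.93  1.48]
```

{"op": "send_rows", "data": {
  "deltas": [
    [0.08,[-0.2,-4,0],[0,0,-0.04]],
    [0.08,[-0.5,-9,0],[0,0,-0.08]],
    [0.08,[-0.8,-14,0],[0,0,-0.12]],
    [0.08,[-1.1,-19,0],[0,0,-0.16]],
    [0.08,[-1.4,-24,0.5],[0,0,-0.2]],
    [0.08,[-1.7,-29,1],[0,0,-0.227]],
    [0.08,[-2.06,-33.5,1.5],[0,0,-0.227]],
    [0.08,[-2.06,-35.1,1.9],[0,0,-0.227]]
  ]
}}

```text
time: 11.5
tool_pos: [0.5522, -0.3105, 0.1008]
orientation: [[-0.994, -0.112, 0.0], [-0.112, 0.994, -0.005], [0.0, -0.005, -1.0]]
contact_force: [-0.7, 0.1, 0.5]
finger_gap: 0.539
grasp_force: 0.0
```

{"op": "send_rows", "data": {
  "deltas": [
    [0.08,[0,0,0],[0,0,0]],
    [0.08,[0,0,0],[0,0,0]],
    [0.08,[0,0,0],[0,0,0]]
  ]
}}

```text
time: 11.8
tool_pos: [0.5551, -0.3005, 0.0995]
orientation: [[-0.992, -0.122, -0.0], [-0.122, 0.992, 0.002], [-0.0, 0.002, -1.0]]
contact_force: [0.2, -0.2, 0.3]
finger_gap: 0.544
grasp_force: 0.0
```

```bash
python3 -c "
from go import *
go(*loc(RK,-.006,.0002),.07,np.pi/2+.119)
crop(robot.capture('top'),220,180,380,280,5,'pics/g.png')"
```

```text
t=11.8 shift cm [ 0.24 -0.3   2.95] rot [0.002 0.    0.004] F [ 0.2 -0.2  0.3] gap 0.544 q [ 0.12  0.52  0.42  1.72 -0.26  0.95  2.33]
```

View pics/g.png

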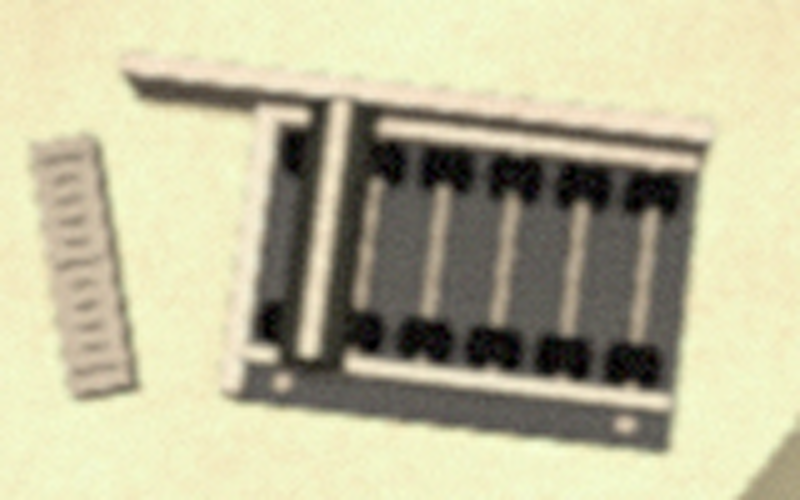

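The first core is in its valley with the line on top, from (340,100) to (312,355) in the crop, and it is flush with the fence. Now core 2.

{"op": "send_rows", "data": {
  "deltas": [
    [0.08,[0.24,-0.3,1],[0.002,0,0.004]],
    [0.08,[0.24,-0.3,2.5],[0.002,0,0.004]],
    [0.08,[0.24,-0.3,4],[0.002,0,0.004]],
    [0.08,[0.24,-0.3,5.5],[0.002,0,0.004]],
    [0.08,[0.24,-0.3,7],[0.002,0,0.004]],
    [-0.05,[0.24,-0.3,8],[0.002,0,0.004]],
    [-0.1,[0.24,-0.3,8.05],[0.002,0,0.004]],
    [-0.1,[0.24,-0.3,8.05],[0.002,0,0.004]]
  ]
}}

```text
time: 12.65
tool_pos: [0.5518, -0.3066, 0.0184]
orientation: [[-0.993, -0.115, -0.001], [-0.115, 0.993, -0.002], [0.001, -0.002, -1.0]]
contact_force: [-0.5, -0.4, 0.3]
finger_gap: 0.449
grasp_force: 0.0
```

```bash
python3 -c "
from go import *
go(*loc(RK,-.006,.0002),.019,np.pi/2+.119)"
```

```text
t=12.7 shift cm [-0.15  0.28 -0.06] rot [-0.002 -0.001 -0.004] F [-0.5 -0.4  0.3] gap 0.449 q [ 0.16  0.63  0.38  1.77 -0.31  0.8   2.38]
```

{"op": "send_rows", "data": {
  "deltas": [
    [-0.1,[-0.1,0.25,-0.05],[-0.002,-0.001,-0.004]],
    [-0.1,[-0.1,0.25,-0.05],[-0.002,-0.001,-0.004]],
    [-0.1,[-0.1,0.25,-0.05],[-0.002,-0.001,-0.004]],
    [-0.16,[-0.1,0.25,-0.05],[-0.002,-0.001,-0.004]]
  ]
}}

```text
time: 13.05
tool_pos: [0.5527, -0.3039, 0.0195]
orientation: [[-0.993, -0.119, 0.001], [-0.119, 0.993, 0.0], [-0.001, -0.0, -1.0]]
contact_force: [0.7, -0.5, -0.7]
finger_gap: 0.42
grasp_force: 0.0
```

```bash
python3 -c "
from go import *
go(*loc(RK,-.006,.0002),.019,np.pi/2+.119)"
```

```text
t=13.1 shift cm [-0.03  0.02  0.05] rot [-0.     0.001  0.   ] F [ 0.7 -0.5 -0.7] gap 0.42 q [ 0.16  0.62  0.38  1.77 -0.31  0.81  2.38]
```

{"op": "send_rows", "data": {
  "deltas": [
    [-0.2,[-0.03,0.02,0.04],[0,0,0]],
    [-0.22,[-0.03,0.02,0.04],[0,0,0]],
    [-0.23,[-0.03,0.02,0.04],[0,0,0]]
  ]
}}

```text
time: 13.35
tool_pos: [0.5527, -0.3036, 0.0187]
orientation: [[-0.993, -0.119, -0.0], [-0.119, 0.993, 0.0], [-0.0, 0.0, -1.0]]
contact_force: [0.1, 0.3, -0.5]
finger_gap: 0.389
grasp_force: 0.0
```

{"op": "send_rows", "data": {
  "deltas": [
    [-0.24,[0,0,0],[0,0,0]]
  ]
}}

```text
time: 13.45
tool_pos: [0.5528, -0.3036, 0.0187]
orientation: [[-0.993, -0.119, -0.0], [-0.119, 0.993, 0.0], [-0.0, 0.0, -1.0]]
contact_force: [0.5, -0.5, 0.7]
finger_gap: 0.379
grasp_force: 0.0
```

{"op": "send_rows", "data": {
  "deltas": [
    [-0.25,[0,0,0],[0,0,0]]
  ]
}}

```text
time: 13.55
tool_pos: [0.5528, -0.3037, 0.0187]
orientation: [[-0.993, -0.119, 0.0], [-0.119, 0.993, 0.0], [-0.0, 0.0, -1.0]]
contact_force: [-0.3, -0.3, -0.4]
finger_gap: 0.377
grasp_force: 0.1
```

{"op": "send_rows", "data": {
  "deltas": [
    [-0.26,[0,0,0],[0,0,0]]
  ]
}}

```text
time: 13.65
tool_pos: [0.5528, -0.3037, 0.0187]
orientation: [[-0.993, -0.119, 0.0], [-0.119, 0.993, 0.0], [-0.0, 0.0, -1.0]]
contact_force: [-0.2, -0.2, 0.5]
finger_gap: 0.372
grasp_force: 6.6
```

{"op": "send_rows", "data": {
  "deltas": [
    [-0.6,[0,0,0],[0,0,0]],
    [-0.6,[0,0,0],[0,0,0]]
  ]
}}

```text
time: 13.85
tool_pos: [0.5528, -0.3038, 0.0189]
orientation: [[-0.993, -0.119, 0.0], [-0.119, 0.993, 0.0], [-0.0, 0.0, -1.0]]
contact_force: [-0.7, 1.0, 2.8]
finger_gap: 0.358
grasp_force: 59.1
```

{"op": "send_rows", "data": {
  "deltas": [
    [-0.6,[0,0,-0.5],[0,0,0]],
    [-0.6,[0,0,-2],[0,0,0]],
    [-0.6,[0,0,-4.5],[0,0,0]],
    [-0.6,[0,0,-7],[0,0,0]],
    [-0.6,[0,0,-9],[0,0,0]],
    [-0.6,[0,0,-10],[0,0,0]],
    [-0.6,[0,0,-10],[0,0,0]]
  ]
}}

```text
time: 14.55
tool_pos: [0.5537, -0.3042, 0.1207]
orientation: [[-0.993, -0.119, 0.003], [-0.119, 0.993, -0.001], [-0.003, -0.001, -1.0]]
contact_force: [-0.5, -0.1, -3.2]
finger_gap: 0.36
grasp_force: 59.6
```

```bash
python3 -c "
from go import *
print(inv(RK,.5527,-.3037))
go(*loc(BED,-.006,.0),.12,np.pi/2-.108)"
```

```text
(np.float64(-0.006314805134793937), np.float64(0.0002514679096448862))
t=14.6 shift cm [-3.58 28.75  0.04] rot [-0.001  0.003  0.227] F [-0.5 -0.1 -3.2] gap 0.36 q [ 0.12  0.5   0.43  1.71 -0.25  0.98  2.33]
```

{"op": "send_rows", "data": {
  "deltas": [
    [-0.6,[-0.2,2,0],[0,0,0.03]],
    [-0.6,[-0.8,6,0],[0,0,0.06]],
    [-0.6,[-1.4,11,0],[0,0,0.1]],
    [-0.6,[-2,16,0],[0,0,0.14]],
    [-0.6,[-2.6,21,0],[0,0,0.18]],
    [-0.6,[-3.2,25,0],[0,0,0.21]],
    [-0.6,[-3.58,28,0],[0,0,0.226]],
    [-0.6,[-3.58,28.75,0],[0,0,0.226]]
  ]
}}

```text
time: 15.35
tool_pos: [0.5532, -0.008, 0.1174]
orientation: [[-0.995, 0.099, -0.003], [0.099, 0.995, 0.003], [0.003, 0.003, -1.0]]
contact_force: [0.4, -0.1, -2.6]
finger_gap: 0.357
grasp_force: 59.9
```

{"op": "send_rows", "data": {
  "deltas": [
    [-0.6,[0,0,0],[0,0,0]],
    [-0.6,[0,0,0],[0,0,0]],
    [-0.6,[0,0,0],[0,0,0]]
  ]
}}

```text
time: 15.65
tool_pos: [0.5538, -0.0163, 0.1186]
orientation: [[-0.994, 0.11, -0.0], [0.11, 0.994, -0.001], [0.0, -0.001, -1.0]]
contact_force: [0.1, -0.7, -3.5]
finger_gap: 0.355
grasp_force: 59.9
```

```bash
python3 -c "
from go import *
go(*loc(BED,-.005,.0),.036,np.pi/2-.108)"
```

```text
t=15.7 shift cm [-0.21  0.2   8.26] rot [-0.001 -0.    -0.002] F [ 0.1 -0.7 -3.5] gap 0.355 q [-0.41  0.37  0.44  1.9  -0.2   0.91  1.59]
```

{"op": "send_rows", "data": {
  "deltas": [
    [-0.6,[-0.2,0.1,1],[0,0,0]],
    [-0.6,[-0.2,0.1,3],[0,0,0]],
    [-0.6,[-0.2,0.1,5],[0,0,0]],
    [-0.6,[-0.2,0.1,6.8],[0,0,0]],
    [-0.6,[-0.2,0.1,7.8],[0,0,0]],
    [-0.6,[-0.2,0.1,8.2],[0,0,0]],
    [-0.6,[-0.2,0.1,8.2],[0,0,0]],
    [-0.6,[-0.2,0.1,8.2],[0,0,0]]
  ]
}}

```text
time: 16.45
tool_pos: [0.5569, -0.0134, 0.0374]
orientation: [[-0.994, 0.107, 0.001], [0.107, 0.994, 0.0], [-0.001, 0.0, -1.0]]
contact_force: [-0.8, 1.5, -2.7]
finger_gap: 0.357
grasp_force: 59.9
```

```bash
python3 -c "
from go import *
go(*loc(BED,.003,.0),.034,np.pi/2-.108)"
```

```text
t=16.4 shift cm [-0.72 -0.13  0.34] rot [0.    0.001 0.001] F [-0.8  1.5 -2.7] gap 0.357 q [-0.36  0.49  0.39  1.95 -0.27  0.75  1.65]
```

{"op": "send_rows", "data": {
  "deltas": [
    [-0.6,[-0.3,-0.12,0.15],[0,0.001,0]],
    [-0.6,[-0.65,-0.12,0.25],[0,0.001,0]],
    [-0.6,[-0.65,-0.12,0.25],[0,0.001,0]],
    [-0.6,[-0.65,-0.12,0.25],[0,0.001,0]]
  ]
}}

```text
time: 16.85
tool_pos: [0.5628, -0.015, 0.0344]
orientation: [[-0.994, 0.106, -0.001], [0.106, 0.994, 0.0], [0.001, 0.0, -1.0]]
contact_force: [-0.5, -0.6, -3.5]
finger_gap: 0.357
grasp_force: 59.9
```

{"op": "send_rows", "data": {
  "deltas": [
    [-0.6,[-0.1,0,0],[0,0,0]],
    [-0.6,[-0.1,0,0],[0,0,0]]
  ]
}}

```text
time: 17.05
tool_pos: [0.5636, -0.0151, 0.0343]
orientation: [[-0.994, 0.106, -0.001], [0.106, 0.994, 0.0], [0.001, 0.0, -1.0]]
contact_force: [0.5, 0.1, -2.4]
finger_gap: 0.358
grasp_force: 59.9
```

{"op": "send_rows", "data": {
  "deltas": [
    [-0.6,[-0.1,0,0],[0,0,0]],
    [-0.6,[-0.1,0,0],[0,0,0]]
  ]
}}

```text
time: 17.25
tool_pos: [0.5647, -0.0152, 0.0343]
orientation: [[-0.994, 0.106, -0.001], [0.106, 0.994, 0.0], [0.001, 0.0, -1.0]]
contact_force: [-0.1, -0.5, -2.8]
finger_gap: 0.354
grasp_force: 59.9
```

{"op": "send_rows", "data": {
  "deltas": [
    [-0.6,[-0.08,0,0],[0,0,0]],
    [-0.6,[-0.08,0,0],[0,0,0]]
  ]
}}

```text
time: 17.45
tool_pos: [0.5652, -0.0153, 0.0342]
orientation: [[-0.994, 0.107, -0.001], [0.107, 0.994, 0.0], [0.001, 0.0, -1.0]]
contact_force: [-1.0, 0.8, -1.9]
finger_gap: 0.359
grasp_force: 59.9
```

```bash
python3 -c "
from go import *
go(*loc(BED,.004,.0),.028,np.pi/2-.108)"
```

```text
t=17.4 shift cm [ 0.02 -0.03  0.62] rot [ 0.    -0.001  0.001] F [-1.   0.8 -1.9] gap 0.359 q [-0.35  0.51  0.39  1.93 -0.27  0.76  1.66]
```

Just touching. One more small step, then lower.

{"op": "send_rows", "data": {
  "deltas": [
    [-0.6,[-0.06,-0.03,0],[0,0,0]],
    [-0.6,[-0.06,-0.03,0],[0,0,0]]
  ]
}}

```text
time: 17.65
tool_pos: [0.5652, -0.0153, 0.0341]
orientation: [[-0.994, 0.106, -0.002], [0.106, 0.994, 0.001], [0.002, 0.001, -1.0]]
contact_force: [-1.4, 0.5, -1.8]
finger_gap: 0.355
grasp_force: 59.9
```

{"op": "send_rows", "data": {
  "deltas": [
    [-0.6,[0,0,0.2],[0,0,0]],
    [-0.6,[0,0,0.4],[0,0,0]],
    [-0.6,[0,0,0.48],[0,0,0]],
    [-0.6,[0,0,0.48],[0,0,0]]
  ]
}}

```text
time: 18.05
tool_pos: [0.5652, -0.0157, 0.0291]
orientation: [[-0.994, 0.107, -0.002], [0.107, 0.994, 0.0], [0.002, 0.0, -1.0]]
contact_force: [-2.4, 0.2, -2.2]
finger_gap: 0.358
grasp_force: 60.0
```

{"op": "send_rows", "data": {
  "deltas": [
    [-0.6,[0,0,0.1],[0,0,0]],
    [-0.6,[0,0,0.1],[0,0,0]]
  ]
}}

```text
time: 18.25
tool_pos: [0.5652, -0.0157, 0.0283]
orientation: [[-0.994, 0.107, -0.002], [0.107, 0.994, 0.0], [0.002, 0.0, -1.0]]
contact_force: [-5.0, 1.4, -1.3]
finger_gap: 0.355
grasp_force: 60.0
```

{"op": "send_rows", "data": {
  "deltas": [
    [-0.6,[0,0,0.06],[0,0,0]],
    [-0.6,[0,0,0.06],[0,0,0]]
  ]
}}

```text
time: 18.45
tool_pos: [0.5652, -0.0155, 0.0279]
orientation: [[-0.994, 0.107, -0.002], [0.107, 0.994, 0.001], [0.002, 0.001, -1.0]]
contact_force: [-5.1, -0.1, 1.0]
finger_gap: 0.356
grasp_force: 60.3
```

```bash
python3 -c "
from go import *
go(*loc(BED,.0045,.0),.028,np.pi/2-.108)"
```

```text
t=18.4 shift cm [-0.02 -0.   -0.01] rot [ 0.001 -0.002  0.001] F [-5.1 -0.1  1. ] gap 0.356 q [-0.35  0.52  0.39  1.93 -0.28  0.75  1.66]
```

{"op": "send_rows", "data": {
  "deltas": [
    [-0.3,[0.04,0,-0.02],[0,0,0]],
    [-0.25,[0.04,0,-0.02],[0,0,0]],
    [-0.22,[0.04,0,-0.02],[0,0,0]],
    [-0.15,[0.04,0,-0.02],[0,0,0]],
    [0,[0.04,0,-0.02],[0,0,0]],
    [0.08,[0.04,0,-0.02],[0,0,0]]
  ]
}}

```text
time: 19.05
tool_pos: [0.5662, -0.0157, 0.0284]
orientation: [[-0.994, 0.107, 0.0], [0.107, 0.994, 0.0], [-0.0, 0.0, -1.0]]
contact_force: [0.1, 0.0, 0.6]
finger_gap: 0.538
grasp_force: 0.0
```

{"op": "send_rows", "data": {
  "deltas": [
    [0.08,[0,0,-0.5],[0,0,0]],
    [0.08,[0,0,-2],[0,0,0]],
    [0.08,[0,0,-4],[0,0,0]],
    [0.08,[0,0,-6],[0,0,0]],
    [0.08,[0,0,-8],[0,0,0]],
    [0.08,[0,0,-8],[0,0,0]]
  ]
}}

```text
time: 19.65
tool_pos: [0.5683, -0.0159, 0.1121]
orientation: [[-0.994, 0.107, 0.007], [0.107, 0.994, 0.001], [-0.006, 0.002, -1.0]]
contact_force: [0.0, -0.3, -0.2]
finger_gap: 0.541
grasp_force: 0.0
```

```bash
python3 -c "
from go import *
go(*loc(RK,.002,-.0598),.1,np.pi/2+.119)"
```

```text
t=19.6 shift cm [ -3.67 -34.45   1.17] rot [ 0.001  0.007 -0.226] F [ 0.  -0.3 -0.2] gap 0.541 q [-0.39  0.4   0.44  1.87 -0.21  0.9   1.61]
```

{"op": "send_rows", "data": {
  "deltas": [
    [0.08,[-0.4,-4,0],[0,0,-0.04]],
    [0.08,[-0.9,-9,0],[0,0,-0.08]],
    [0.08,[-1.4,-14,0],[0,0,-0.12]],
    [0.08,[-1.9,-19,0],[0,0,-0.16]],
    [0.08,[-2.4,-24,0.5],[0,0,-0.2]],
    [0.08,[-3,-29,1],[0,0,-0.227]],
    [0.08,[-3.6,-33,1.1],[0,0,-0.227]],
    [0.08,[-3.6,-34.4,1.1],[0,0,-0.227]]
  ]
}}

```text
time: 20.45
tool_pos: [0.5624, -0.3681, 0.0968]
orientation: [[-0.994, -0.113, -0.002], [-0.113, 0.994, -0.004], [0.002, -0.004, -1.0]]
contact_force: [0.3, 0.5, -0.1]
finger_gap: 0.537
grasp_force: 0.0
```

{"op": "send_rows", "data": {
  "deltas": [
    [0.08,[0,0,0],[0,0,0]],
    [0.08,[0,0,0],[0,0,0]],
    [0.08,[0,0,0],[0,0,0]]
  ]
}}

```text
time: 20.75
tool_pos: [0.5658, -0.3583, 0.0967]
orientation: [[-0.992, -0.123, -0.001], [-0.123, 0.992, 0.003], [0.0, 0.003, -1.0]]
contact_force: [0.1, 1.5, 0.6]
finger_gap: 0.543
grasp_force: 0.0
```

```bash
python3 -c "
from go import *
go(*loc(RK,.002,-.0598),.019,np.pi/2+.119)"
```

```text
t=20.8 shift cm [-0.19 -0.45  7.77] rot [ 0.003 -0.     0.005] F [0.1 1.5 0.6] gap 0.543 q [ 0.21  0.59  0.42  1.62 -0.27  0.99  2.41]
```

{"op": "send_rows", "data": {
  "deltas": [
    [0.08,[-0.19,-0.2,1],[0.002,0,0.003]],
    [0.08,[-0.19,-0.2,2.5],[0.002,0,0.003]],
    [0.08,[-0.19,-0.2,4],[0.002,0,0.003]],
    [0.08,[-0.19,-0.2,5.5],[0.002,0,0.003]],
    [0.08,[-0.19,-0.2,7],[0.002,0,0.003]],
    [-0.02,[-0.19,-0.2,7.77],[0.002,0,0.003]],
    [-0.05,[-0.19,-0.2,7.77],[0.002,0,0.003]],
    [-0.05,[-0.19,-0.2,7.77],[0.002,0,0.003]]
  ]
}}

```text
time: 21.55
tool_pos: [0.5669, -0.3636, 0.0193]
orientation: [[-0.993, -0.117, -0.0], [-0.117, 0.993, -0.002], [0.001, -0.002, -1.0]]
contact_force: [0.3, 0.4, 0.6]
finger_gap: 0.474
grasp_force: 0.0
```

```bash
python3 -c "
from go import *
go(*loc(RK,.002,-.0597),.019,np.pi/2+.119)"
```

```text
t=21.6 shift cm [-0.14  0.12  0.03] rot [-0.002 -0.001 -0.002] F [0.3 0.4 0.6] gap 0.474 q [ 0.24  0.69  0.38  1.66 -0.31  0.86  2.44]
```

{"op": "send_rows", "data": {
  "deltas": [
    [-0.1,[-0.1,0.1,0.02],[-0.002,-0.001,-0.002]],
    [-0.1,[-0.1,0.1,0.02],[-0.002,-0.001,-0.002]],
    [-0.15,[-0.1,0.1,0.02],[-0.002,-0.001,-0.002]],
    [-0.15,[-0.1,0.1,0.02],[-0.002,-0.001,-0.002]]
  ]
}}

```text
time: 21.95
tool_pos: [0.5678, -0.3622, 0.0194]
orientation: [[-0.993, -0.119, 0.001], [-0.119, 0.993, 0.0], [-0.001, 0.0, -1.0]]
contact_force: [-0.5, -0.3, -0.4]
finger_gap: 0.424
grasp_force: 0.0
```

```bash
python3 -c "
from go import *
go(*loc(RK,.002,-.0597),.019,np.pi/2+.119)"
```

```text
t=21.9 shift cm [-0.02 -0.01  0.04] rot [0.    0.001 0.   ] F [-0.5 -0.3 -0.4] gap 0.424 q [ 0.24  0.69  0.38  1.66 -0.32  0.86  2.44]
```

{"op": "send_rows", "data": {
  "deltas": [
    [-0.2,[0,0,0.04],[0,0,0]],
    [-0.22,[0,0,0.04],[0,0,0]],
    [-0.24,[0,0,0.04],[0,0,0]]
  ]
}}

```text
time: 22.25
tool_pos: [0.5676, -0.3622, 0.0186]
orientation: [[-0.993, -0.119, 0.0], [-0.119, 0.993, 0.0], [-0.0, 0.0, -1.0]]
contact_force: [-0.2, -0.6, 0.6]
finger_gap: 0.377
grasp_force: 0.0
```

{"op": "send_rows", "data": {
  "deltas": [
    [-0.25,[0,0,0],[0,0,0]]
  ]
}}

```text
time: 22.35
tool_pos: [0.5676, -0.3623, 0.0187]
orientation: [[-0.993, -0.119, 0.0], [-0.119, 0.993, 0.0], [-0.0, 0.0, -1.0]]
contact_force: [0.1, -0.8, -0.6]
finger_gap: 0.375
grasp_force: 0.2
```

{"op": "send_rows", "data": {
  "deltas": [
    [-0.26,[0,0,0],[0,0,0]]
  ]
}}

```text
time: 22.45
tool_pos: [0.5676, -0.3624, 0.0187]
orientation: [[-0.993, -0.119, 0.0], [-0.119, 0.993, 0.0], [-0.0, 0.0, -1.0]]
contact_force: [0.3, 0.2, 0.2]
finger_gap: 0.37
grasp_force: 6.6
```

{"op": "send_rows", "data": {
  "deltas": [
    [-0.6,[0,0,0],[0,0,0]],
    [-0.6,[0,0,0],[0,0,0]]
  ]
}}

```text
time: 22.65
tool_pos: [0.5677, -0.3624, 0.0189]
orientation: [[-0.993, -0.119, 0.0], [-0.119, 0.993, 0.0], [-0.0, 0.0, -1.0]]
contact_force: [-1.0, 0.2, 1.5]
finger_gap: 0.357
grasp_force: 59.1
```

{"op": "send_rows", "data": {
  "deltas": [
    [-0.6,[0,0,-0.5],[0,0,0]],
    [-0.6,[0,0,-2],[0,0,0]],
    [-0.6,[0,0,-4.5],[0,0,0]],
    [-0.6,[0,0,-7],[0,0,0]],
    [-0.6,[0,0,-9],[0,0,0]],
    [-0.6,[0,0,-10],[0,0,0]],
    [-0.6,[0,0,-10],[0,0,0]]
  ]
}}

```text
time: 23.35
tool_pos: [0.5686, -0.3627, 0.1208]
orientation: [[-0.993, -0.119, 0.003], [-0.119, 0.993, -0.001], [-0.003, -0.001, -1.0]]
contact_force: [-0.1, -0.9, -2.4]
finger_gap: 0.358
grasp_force: 59.5
```

```bash
python3 -c "
from go import *
go(*loc(BED,-.01,-.064),.12,np.pi/2-.108)"
```

```text
t=23.4 shift cm [-0.97 28.6   0.04] rot [-0.001  0.003  0.227] F [-0.1 -0.9 -2.4] gap 0.358 q [ 0.21  0.57  0.43  1.6  -0.26  1.03  2.4 ]
```

{"op": "send_rows", "data": {
  "deltas": [
    [-0.6,[0,2,0],[0,0,0.03]],
    [-0.6,[-0.2,6,0],[0,0,0.06]],
    [-0.6,[-0.4,11,0],[0,0,0.1]],
    [-0.6,[-0.5,16,0],[0,0,0.14]],
    [-0.6,[-0.7,21,0],[0,0,0.18]],
    [-0.6,[-0.9,25,0],[0,0,0.21]],
    [-0.6,[-0.97,28,0],[0,0,0.227]],
    [-0.6,[-0.97,28.6,0],[0,0,0.227]]
  ]
}}

```text
time: 24.15
tool_pos: [0.542, -0.0711, 0.1173]
orientation: [[-0.995, 0.1, -0.003], [0.1, 0.995, 0.004], [0.004, 0.003, -1.0]]
contact_force: [0.6, 0.8, -1.4]
finger_gap: 0.357
grasp_force: 59.8
```

{"op": "send_rows", "data": {
  "deltas": [
    [-0.6,[0,0,0],[0,0,0]],
    [-0.6,[0,0,0],[0,0,0]],
    [-0.6,[0,0,0],[0,0,0]],
    [-0.6,[0,0,2],[0,0,0]],
    [-0.6,[0,0,3.5],[0,0,0]],
    [-0.6,[0,0,4],[0,0,0]],
    [-0.6,[0,0,4],[0,0,0]]
  ]
}}

```text
time: 24.85
tool_pos: [0.5426, -0.0782, 0.0781]
orientation: [[-0.994, 0.109, -0.002], [0.109, 0.994, 0.0], [0.002, -0.0, -1.0]]
contact_force: [0.3, 0.2, -1.5]
finger_gap: 0.354
grasp_force: 59.8
```

```bash
python3 -c "
from go import *
go(*loc(BED,-.01,-.064),.036,np.pi/2-.108)"
```

```text
t=24.9 shift cm [-0.16  0.07  4.21] rot [-0.    -0.002 -0.002] F [ 0.3  0.2 -1.5] gap 0.354 q [-0.29  0.42  0.44  1.94 -0.24  0.83  1.74]
```

{"op": "send_rows", "data": {
  "deltas": [
    [-0.6,[-0.16,0.05,1],[0,0,-0.002]],
    [-0.6,[-0.16,0.05,2.5],[0,0,-0.002]],
    [-0.6,[-0.16,0.05,3.8],[0,0,-0.002]],
    [-0.6,[-0.16,0.05,4.3],[0,0,-0.002]],
    [-0.6,[-0.16,0.05,4.3],[0,0,-0.002]],
    [-0.6,[-0.16,0.05,4.3],[0,0,-0.002]]
  ]
}}

```text
time: 25.45
tool_pos: [0.545, -0.0768, 0.0357]
orientation: [[-0.994, 0.106, 0.0], [0.106, 0.994, 0.0], [-0.0, 0.0, -1.0]]
contact_force: [-0.1, 0.9, -2.3]
finger_gap: 0.357
grasp_force: 59.8
```

```bash
python3 -c "
from go import *
go(*loc(BED,-.0040,-.064),.034,np.pi/2-.108)"
```

```text
t=25.4 shift cm [-0.53 -0.1   0.17] rot [0.    0.    0.002] F [-0.1  0.9 -2.3] gap 0.357 q [-0.26  0.49  0.41  1.96 -0.28  0.75  1.78]
```

{"op": "send_rows", "data": {
  "deltas": [
    [-0.6,[-0.3,-0.1,0.1],[0,0,0.002]],
    [-0.6,[-0.53,-0.1,0.15],[0,0,0.002]],
    [-0.6,[-0.53,-0.1,0.15],[0,0,0.002]],
    [-0.6,[-0.53,-0.1,0.15],[0,0,0.002]]
  ]
}}

```text
time: 25.85
tool_pos: [0.5498, -0.0784, 0.0343]
orientation: [[-0.994, 0.108, -0.0], [0.108, 0.994, 0.001], [0.0, 0.0, -1.0]]
contact_force: [-0.8, 0.6, -2.5]
finger_gap: 0.361
grasp_force: 59.9
```

{"op": "send_rows", "data": {
  "deltas": [
    [-0.6,[-0.08,0,0],[0,0,0]],
    [-0.6,[-0.08,0,0],[0,0,0]]
  ]
}}

```text
time: 26.05
tool_pos: [0.5498, -0.0784, 0.0341]
orientation: [[-0.994, 0.108, -0.002], [0.108, 0.994, 0.001], [0.002, 0.001, -1.0]]
contact_force: [-4.0, 0.2, 0.1]
finger_gap: 0.356
grasp_force: 60.0
```

{"op": "send_rows", "data": {
  "deltas": [
    [-0.6,[-0.08,0,0],[0,0,0]],
    [-0.6,[-0.08,0,0],[0,0,0]]
  ]
}}

```text
time: 26.25
tool_pos: [0.5497, -0.0783, 0.0339]
orientation: [[-0.994, 0.108, -0.004], [0.108, 0.994, 0.001], [0.004, 0.001, -1.0]]
contact_force: [-6.3, 1.1, 0.5]
finger_gap: 0.357
grasp_force: 60.1
```

{"op": "send_rows", "data": {
  "deltas": [
    [-0.6,[-0.06,0,0],[0,0,0]],
    [-0.6,[-0.06,0,0],[0,0,0]]
  ]
}}

```text
time: 26.45
tool_pos: [0.5497, -0.0783, 0.0338]
orientation: [[-0.994, 0.108, -0.005], [0.108, 0.994, 0.001], [0.005, 0.001, -1.0]]
contact_force: [-7.2, 0.1, 2.4]
finger_gap: 0.356
grasp_force: 60.1
```

```bash
python3 -c "
from go import *
go(*loc(BED,-.0030,-.064),.028,np.pi/2-.108)"
```

```text
t=26.4 shift cm [-0.14  0.01  0.58] rot [ 0.001 -0.005 -0.   ] F [-7.2  0.1  2.4] gap 0.356 q [-0.26  0.5   0.41  1.95 -0.28  0.75  1.78]
```

{"op": "send_rows", "data": {
  "deltas": [
    [-0.6,[0.14,0,0],[0,0,0]],
    [-0.6,[0.14,0,0],[0,0,0]],
    [-0.6,[0.14,0,0.2],[0,0,0]],
    [-0.6,[0.14,0,0.4],[0,0,0]],
    [-0.6,[0.14,0,0.48],[0,0,0]],
    [-0.6,[0.14,0,0.48],[0,0,0]]
  ]
}}

```text
time: 27.05
tool_pos: [0.5498, -0.0781, 0.0292]
orientation: [[-0.994, 0.107, -0.002], [0.107, 0.994, 0.001], [0.002, 0.001, -1.0]]
contact_force: [-6.1, -0.3, 1.3]
finger_gap: 0.36
grasp_force: 60.1
```

{"op": "send_rows", "data": {
  "deltas": [
    [-0.6,[0,0,0.1],[0,0,0]],
    [-0.6,[0,0,0.1],[0,0,0]]
  ]
}}

```text
time: 27.25
tool_pos: [0.5498, -0.0781, 0.0282]
orientation: [[-0.994, 0.107, -0.002], [0.107, 0.994, 0.001], [0.002, 0.001, -1.0]]
contact_force: [-6.6, 0.9, 0.0]
finger_gap: 0.361
grasp_force: 60.1
```

{"op": "send_rows", "data": {
  "deltas": [
    [-0.6,[0,0,0.06],[0,0,0]],
    [-0.6,[0,0,0.06],[0,0,0]]
  ]
}}

```text
time: 27.45
tool_pos: [0.5498, -0.078, 0.0278]
orientation: [[-0.994, 0.108, -0.002], [0.108, 0.994, 0.001], [0.002, 0.001, -1.0]]
contact_force: [-5.4, 1.6, 1.4]
finger_gap: 0.36
grasp_force: 60.2
```

```bash
python3 -c "
from go import *
go(*loc(BED,-.0030,-.064),.028,np.pi/2-.108)"
```

```text
t=27.4 shift cm [-0.13 -0.03 -0.02] rot [ 0.001 -0.002  0.   ] F [-5.4  1.6  1.4] gap 0.36 q [-0.25  0.51  0.4   1.95 -0.29  0.74  1.78]
```

{"op": "send_rows", "data": {
  "deltas": [
    [-0.3,[0.04,0,-0.02],[0,0,0]],
    [-0.25,[0.04,0,-0.02],[0,0,0]],
    [-0.22,[0.04,0,-0.02],[0,0,0]],
    [-0.15,[0.04,0,-0.02],[0,0,0]],
    [0,[0.04,0,-0.02],[0,0,0]],
    [0.08,[0.04,0,-0.02],[0,0,0]]
  ]
}}

```text
time: 28.05
tool_pos: [0.5511, -0.0783, 0.0284]
orientation: [[-0.994, 0.107, 0.001], [0.107, 0.994, 0.0], [-0.001, 0.001, -1.0]]
contact_force: [0.6, 0.1, -0.3]
finger_gap: 0.54
grasp_force: 0.0
```

{"op": "send_rows", "data": {
  "deltas": [
    [0.08,[0,0,-0.5],[0,0,0]],
    [0.08,[0,0,-2],[0,0,0]],
    [0.08,[0,0,-4],[0,0,0]],
    [0.08,[0,0,-7],[0,0,0]],
    [0.08,[0,0,-10],[0,0,0]],
    [0.08,[0,0,-10],[0,0,0]]
  ]
}}

```text
time: 28.65
tool_pos: [0.554, -0.0792, 0.1335]
orientation: [[-0.994, 0.108, 0.01], [0.108, 0.994, 0.0], [-0.01, 0.002, -1.0]]
contact_force: [-0.2, 0.2, -0.1]
finger_gap: 0.539
grasp_force: 0.0
```

```bash
python3 -c "
from go import *
im=robot.capture('top');np.save('t2.npy',im)
crop(im,220,180,380,280,5,'pics/g2.png')
go(.558,.163,.1,np.pi/2+.19)"
```

```text
t=28.7 shift cm [ 2.08 24.09  3.16] rot [ 0.     0.006 -0.298] F [ 0.2  0.4 -0. ] gap 0.545 q [-0.31  0.36  0.47  1.88 -0.2   0.94  1.71]
```

View pics/g2.png

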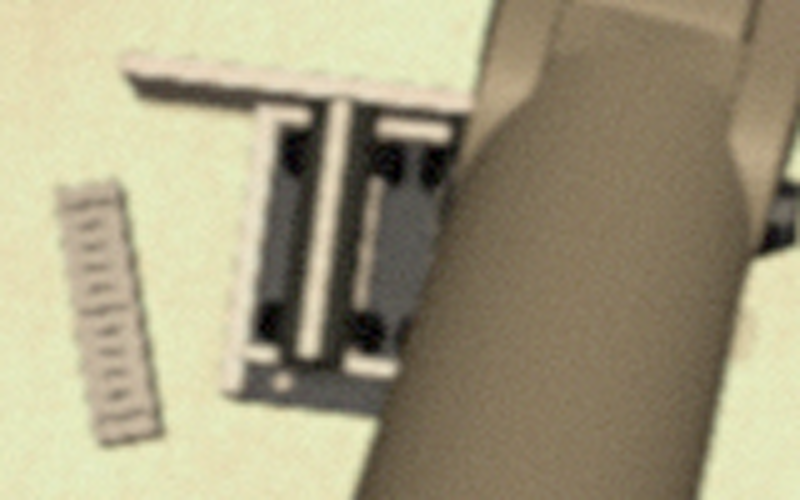

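The bar has been knocked: its corners are now (57,186), (118,178), (162,434) and (102,444) in the crop. Core 1 is still fine on the bed. I'll recompute the bar pose.

```bash
python3 -c "
from go import *
A=lambda p:(np.array(p,float)+.5)/5-.5+[220,180]
b=plane('top',A([(57,186),(118,178),(162,434),(102,444)]),.025)
d=(b[0]+b[1]-b[2]-b[3])/2;c=b.mean(0);y=np.arctan2(d[1],d[0]);print(c,y,inv(BED,*c[:2]))
go(c[0],c[1],.1,np.pi/2+y)"
```

```text
[0.5373 0.1505 0.025 ] 0.19907090041623626 (np.float64(-0.04138750775169166), np.float64(0.1620577873932241))
t=28.7 shift cm [ 4.   22.62  3.14] rot [ 0.     0.006 -0.307] F [ 0.2  0.4 -0. ] gap 0.545 q [-0.31  0.36  0.47  1.88 -0.2   0.94  1.71]
```

{"op": "send_rows", "data": {
  "deltas": [
    [0.15,[0.6,3,0],[0,0,-0.05]],
    [0.15,[1.4,8,0],[0,0,-0.12]],
    [0.15,[2.2,13,0],[0,0,-0.2]],
    [0.15,[3,18,0],[0,0,-0.26]],
    [0.15,[3.8,21.5,0],[0,0,-0.307]],
    [0.15,[4,22.6,1],[0,0.005,-0.307]],
    [0.15,[4,22.6,3],[0,0.005,-0.307]],
    [0.15,[4,22.6,3],[0,0.005,-0.307]]
  ]
}}

```text
time: 29.5
tool_pos: [0.5323, 0.1496, 0.0954]
orientation: [[-0.98, -0.198, -0.011], [-0.198, 0.98, -0.003], [0.011, -0.0, -1.0]]
contact_force: [-0.5, -1.1, -1.0]
finger_gap: 0.577
grasp_force: 0.0
```

{"op": "send_rows", "data": {
  "deltas": [
    [0.15,[0,0,0],[0,0,0]],
    [0.15,[0,0,0],[0,0,0]]
  ]
}}

```text
time: 29.7
tool_pos: [0.5355, 0.1495, 0.0988]
orientation: [[-0.981, -0.196, -0.004], [-0.196, 0.981, 0.0], [0.004, 0.001, -1.0]]
contact_force: [-0.4, -0.1, 0.5]
finger_gap: 0.573
grasp_force: 0.0
```

```bash
python3 -c "
from go import *
go(.5373,.1505,.007,np.pi/2+.199)"
```

```text
t=29.7 shift cm [-0.23  0.05  9.18] rot [ 0.001 -0.004 -0.002] F [-0.4 -0.1  0.5] gap 0.573 q [-0.6   0.39  0.32  1.9  -0.16  0.88  1.56]
```

{"op": "send_rows", "data": {
  "deltas": [
    [0.15,[-0.1,0.05,2],[0,-0.003,0]],
    [0.15,[-0.1,0.05,4],[0,-0.003,0]],
    [0.15,[-0.1,0.05,6],[0,-0.003,0]],
    [0.15,[-0.1,0.05,8],[0,-0.003,0]],
    [0.15,[-0.1,0.05,9],[0,-0.003,0]],
    [0.15,[-0.1,0.05,9],[0,-0.003,0]],
    [0,[-0.1,0.05,9],[0,-0.003,0]],
    [-0.2,[-0.1,0.05,9],[0,-0.003,0]]
  ]
}}

```text
time: 30.5
tool_pos: [0.5365, 0.1515, 0.0094]
orientation: [[-0.98, -0.198, 0.0], [-0.198, 0.98, 0.002], [-0.001, 0.002, -1.0]]
contact_force: [0.0, -0.2, -0.5]
finger_gap: 0.395
grasp_force: 0.0
```

{"op": "send_rows", "data": {
  "deltas": [
    [-0.4,[0,0,0],[0,0,0]],
    [-0.6,[0,0,0],[0,0,0]],
    [-0.6,[0,0,0],[0,0,0]],
    [-0.6,[0,0,0],[0,0,0]],
    [-0.6,[0,0,-0.5],[0,0,0]],
    [-0.6,[0,0,-1.2],[0,0,0]],
    [-0.6,[0,0,-1.2],[0,0,0]]
  ]
}}

```text
time: 31.2
tool_pos: [0.5359, 0.1516, 0.0211]
orientation: [[-0.98, -0.198, -0.001], [-0.198, 0.98, 0.001], [0.0, 0.002, -1.0]]
contact_force: [0.0, 0.3, -2.8]
finger_gap: 0.332
grasp_force: 60.5
```

```bash
python3 -c "
from go import *
print(robot.get_obs()['tool_pos'])
go(*loc(BED,-.018,.147),.02,np.pi/2-.108)"
```

```text
[0.5359 0.1516 0.0211]
t=31.2 shift cm [-1.89 -2.28  0.1 ] rot [ 0.001 -0.     0.307] F [ 0.   0.3 -2.8] gap 0.332 q [-0.57  0.5   0.28  1.95 -0.21  0.72  1.6 ]
```

{"op": "send_rows", "data": {
  "deltas": [
    [-0.6,[-0.2,-0.3,0],[0,0,0.08]],
    [-0.6,[-0.7,-0.9,0],[0,0,0.16]],
    [-0.6,[-1.3,-1.6,0],[0,0,0.24]],
    [-0.6,[-1.89,-2.28,0],[0,0,0.307]],
    [-0.6,[-1.89,-2.28,0],[0,0,0.307]],
    [-0.6,[-1.89,-2.28,0],[0,0,0.307]],
    [-0.6,[-1.89,-2.28,0.5],[0,0,0.307]],
    [-0.6,[-1.89,-2.28,0.9],[0,0,0.307]]
  ]
}}

```text
time: 32.0
tool_pos: [0.5578, 0.1333, 0.0107]
orientation: [[-0.994, 0.106, -0.003], [0.106, 0.994, 0.001], [0.003, 0.001, -1.0]]
contact_force: [-0.9, 0.0, -2.6]
finger_gap: 0.334
grasp_force: 60.4
```

```bash
python3 -c "
from go import *
print(inv(BED,*robot.get_obs()['tool_pos'][:2]))
go(*loc(BED,-.018,.147),.009,np.pi/2-.108)"
```

```text
(np.float64(-0.019193698409256353), np.float64(0.14719280568636825))
t=32.0 shift cm [-0.12 -0.02  0.16] rot [ 0.001 -0.003  0.002] F [-0.9  0.  -2.6] gap 0.334 q [-0.58  0.55  0.35  1.91 -0.28  0.72  1.4 ]
```

{"op": "send_rows", "data": {
  "deltas": [
    [-0.6,[0,0,0.2],[0,0,0]],
    [-0.6,[0,0,0.28],[0,0,0]],
    [-0.6,[0,0,0.28],[0,0,0]]
  ]
}}

```text
time: 32.3
tool_pos: [0.5576, 0.1333, 0.0097]
orientation: [[-0.994, 0.107, -0.004], [0.107, 0.994, 0.002], [0.004, 0.002, -1.0]]
contact_force: [-5.9, -0.7, 11.0]
finger_gap: 0.335
grasp_force: 62.2
```

{"op": "send_rows", "data": {
  "deltas": [
    [-0.6,[-0.3,0,-0.1],[0,0,0]],
    [-0.6,[-0.8,0,-0.1],[0,0,0]],
    [-0.6,[-1.3,0,-0.1],[0,0,0]],
    [-0.6,[-1.5,0,-0.1],[0,0,0]],
    [-0.6,[-1.5,0,-0.1],[0,0,0]]
  ]
}}

```text
time: 32.8
tool_pos: [0.5724, 0.1318, 0.0097]
orientation: [[-0.994, 0.107, -0.005], [0.107, 0.994, 0.002], [0.005, 0.001, -1.0]]
contact_force: [-5.0, 0.1, 8.3]
finger_gap: 0.334
grasp_force: 61.7
```

{"op": "send_rows", "data": {
  "deltas": [
    [-0.6,[-0.2,0,0],[0,0,0]],
    [-0.6,[-0.2,0,0],[0,0,0]]
  ]
}}

```text
time: 33.0
tool_pos: [0.5738, 0.1317, 0.0097]
orientation: [[-0.994, 0.107, -0.006], [0.107, 0.994, 0.002], [0.006, 0.001, -1.0]]
contact_force: [-5.5, 0.8, 8.6]
finger_gap: 0.335
grasp_force: 61.7
```

{"op": "send_rows", "data": {
  "deltas": [
    [-0.6,[-0.15,0,0],[0,0,0]],
    [-0.6,[-0.15,0,0],[0,0,0]]
  ]
}}

```text
time: 33.2
tool_pos: [0.5752, 0.1315, 0.0097]
orientation: [[-0.994, 0.107, -0.006], [0.107, 0.994, 0.002], [0.006, 0.001, -1.0]]
contact_force: [-6.7, 0.3, 8.8]
finger_gap: 0.333
grasp_force: 61.7
```

```bash
python3 -c "
from go import *
print(inv(BED,*robot.get_obs()['tool_pos'][:2]))
go(*loc(BED,0,.147),.009,np.pi/2-.108)"
```

```text
(np.float64(-0.0017353351361003144), np.float64(0.14731303436287865))
t=33.2 shift cm [-0.17 -0.03  0.07] rot [ 0.001 -0.006  0.001] F [-6.7  0.3  8.8] gap 0.333 q [-0.56  0.58  0.35  1.87 -0.28  0.75  1.41]
```

{"op": "send_rows", "data": {
  "deltas": [
    [-0.6,[-0.1,0,-0.08],[0,0,0]],
    [-0.6,[-0.1,0,-0.08],[0,0,0]]
  ]
}}

```text
time: 33.4
tool_pos: [0.5779, 0.1309, 0.0098]
orientation: [[-0.994, 0.107, -0.002], [0.107, 0.994, 0.001], [0.002, 0.001, -1.0]]
contact_force: [-0.5, 2.0, -0.5]
finger_gap: 0.331
grasp_force: 60.5
```

{"op": "send_rows", "data": {
  "deltas": [
    [-0.6,[-0.12,0,0],[0,0,0]],
    [-0.6,[-0.12,0,0],[0,0,0]]
  ]
}}

```text
time: 33.6
tool_pos: [0.5779, 0.1309, 0.0098]
orientation: [[-0.994, 0.107, -0.005], [0.107, 0.994, 0.001], [0.005, 0.001, -1.0]]
contact_force: [-4.5, 0.1, 1.3]
finger_gap: 0.333
grasp_force: 61.0
```

{"op": "send_rows", "data": {
  "deltas": [
    [-0.6,[-0.12,0,0],[0,0,0]],
    [-0.6,[-0.12,0,0],[0,0,0]]
  ]
}}

```text
time: 33.8
tool_pos: [0.5779, 0.1309, 0.0098]
orientation: [[-0.994, 0.107, -0.007], [0.107, 0.994, 0.001], [0.007, 0.001, -1.0]]
contact_force: [-6.9, 2.0, 4.8]
finger_gap: 0.335
grasp_force: 61.4
```

{"op": "send_rows", "data": {
  "deltas": [
    [-0.6,[-0.12,0,0],[0,0,0]],
    [-0.6,[-0.12,0,0],[0,0,0]]
  ]
}}

```text
time: 34.0
tool_pos: [0.5779, 0.1309, 0.0098]
orientation: [[-0.994, 0.107, -0.01], [0.107, 0.994, 0.001], [0.01, 0.0, -1.0]]
contact_force: [-9.6, 0.8, 7.7]
finger_gap: 0.338
grasp_force: 61.7
```

{"op": "send_rows", "data": {
  "deltas": [
    [-0.6,[-0.12,0,0],[0,0,0]],
    [-0.6,[-0.12,0,0],[0,0,0]]
  ]
}}

```text
time: 34.2
tool_pos: [0.5779, 0.1309, 0.0097]
orientation: [[-0.994, 0.107, -0.012], [0.107, 0.994, 0.002], [0.012, 0.0, -1.0]]
contact_force: [-12.7, 1.2, 10.6]
finger_gap: 0.333
grasp_force: 62.0
```

{"op": "send_rows", "data": {
  "deltas": [
    [-0.6,[0.5,0,0],[0,0,0]],
    [-0.3,[0.5,0,0],[0,0,0]],
    [-0.2,[0.5,0,0],[0,0,0]],
    [-0.1,[0.5,0,0],[0,0,0]],
    [-0.1,[0.5,0,0],[0,0,0]]
  ]
}}

```text
time: 34.7
tool_pos: [0.5786, 0.1305, 0.0104]
orientation: [[-0.994, 0.108, -0.0], [0.108, 0.994, 0.001], [0.001, 0.001, -1.0]]
contact_force: [-0.1, -0.3, 0.3]
finger_gap: 0.448
grasp_force: 0.0
```

{"op": "send_rows", "data": {
  "deltas": [
    [-0.1,[0,0,-1.5],[0,0,0]],
    [-0.1,[0,0,-4],[0,0,0]],
    [-0.3,[0,1,-5],[0,0,0]],
    [-1,[0,3,-5],[0,0,0]],
    [-1,[0,4.3,-5],[0,0,0]],
    [-1,[0,4.3,-5],[0,0,0]],
    [-1,[0,4.3,-5],[0,0,0]],
    [-1,[0,4.3,-5],[0,0,0]]
  ]
}}

```text
time: 35.5
tool_pos: [0.5821, 0.1721, 0.0598]
orientation: [[-0.994, 0.109, -0.003], [0.109, 0.994, -0.0], [0.003, -0.001, -1.0]]
contact_force: [0.4, -0.7, -0.6]
finger_gap: 0.006
grasp_force: 0.0
```

```bash
python3 -c "
from go import *
print(inv(BED,*robot.get_obs()['tool_pos'][:2]))
go(*loc(BED,-.001,.188),.009,np.pi/2-.108)
crop(robot.capture('scene'),280,200,440,320,5,'pics/h.png',2)"
```

```text
(np.float64(0.0007526753227335772), np.float64(0.18839597813992465))
t=35.5 shift cm [ 0.16 -0.04  5.08] rot [-0.001 -0.003 -0.001] F [ 0.4 -0.7 -0.6] gap 0.006 q [-0.64  0.53  0.38  1.81 -0.25  0.85  1.32]
```

View pics/h.png

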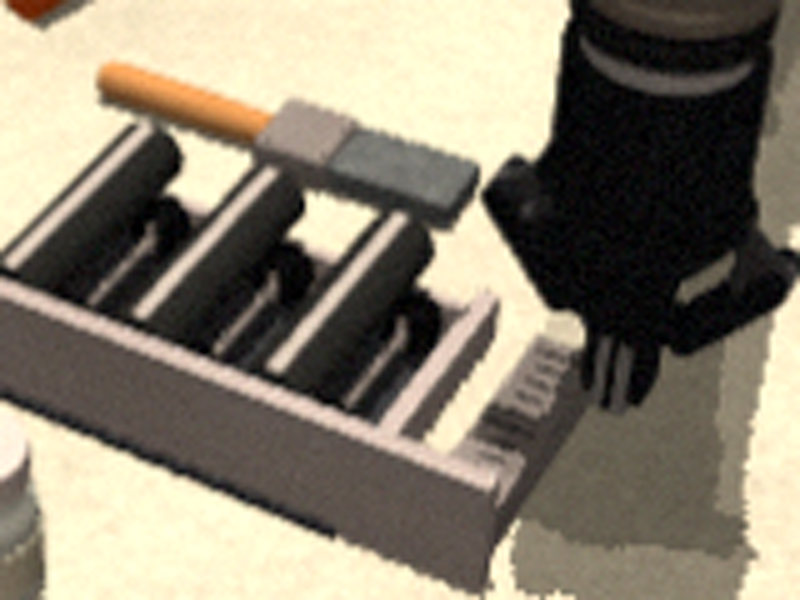

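All three cores lie with their lines up against the fence. The bar touches the fence but still has a gap to the rail, around (460,400). The shut fingers are outside it, ready to push it in.

{"op": "send_rows", "data": {
  "deltas": [
    [-1,[0.1,0,2],[0,-0.002,0]],
    [-1,[0.1,0,4],[0,-0.002,0]],
    [-1,[0.1,0,5],[0,-0.002,0]],
    [-1,[0.1,0,5],[0,-0.002,0]],
    [-1,[0.1,-0.6,5],[0,-0.002,0]],
    [-1,[0.1,-1.2,5],[0,-0.002,0]],
    [-1,[0.1,-1.8,5],[0,-0.002,0]],
    [-1,[0.1,-2.4,5],[0,-0.002,0]]
  ]
}}

```text
time: 36.35
tool_pos: [0.5787, 0.151, 0.011]
orientation: [[-0.994, 0.107, 0.0], [0.107, 0.994, 0.003], [-0.0, 0.003, -1.0]]
contact_force: [-1.5, 5.0, 2.7]
finger_gap: -0.001
grasp_force: 2.5
```

{"op": "send_rows", "data": {
  "deltas": [
    [-1,[0,-0.4,0],[0,0,0]],
    [-1,[0,-0.8,0],[0,0,0]],
    [-1,[0,-0.9,0],[0,0,0]]
  ]
}}

```text
time: 36.65
tool_pos: [0.5769, 0.1423, 0.0105]
orientation: [[-0.994, 0.107, -0.001], [0.107, 0.994, 0.003], [0.002, 0.003, -1.0]]
contact_force: [-2.2, 6.3, 2.7]
finger_gap: -0.002
grasp_force: 2.9
```

{"op": "send_rows", "data": {
  "deltas": [
    [-1,[0,-0.2,0],[0,0,0]],
    [-1,[0,-0.2,0],[0,0,0]]
  ]
}}

```text
time: 36.85
tool_pos: [0.577, 0.1419, 0.0106]
orientation: [[-0.994, 0.106, -0.0], [0.106, 0.994, 0.005], [0.001, 0.005, -1.0]]
contact_force: [-2.1, 7.3, 1.9]
finger_gap: -0.001
grasp_force: 3.5
```

```bash
python3 -c "
from go import *
print(inv(BED,*robot.get_obs()['tool_pos'][:2]))
go(*loc(BED,-.001,.151),.009,np.pi/2-.108)"
```

```text
(np.float64(-0.0010217020329313271), np.float64(0.1578482487206894))
t=36.9 shift cm [-0.   -0.69  0.16] rot [ 0.005 -0.001  0.002] F [-2.1  7.3  1.9] gap -0.001 q [-0.57  0.58  0.34  1.87 -0.28  0.74  1.39]
```

{"op": "send_rows", "data": {
  "deltas": [
    [-1,[0,-0.2,0],[0,0,0]],
    [-1,[0,-0.2,0],[0,0,0]],
    [-1,[0,-0.2,0],[0,0,0]]
  ]
}}

```text
time: 37.15
tool_pos: [0.577, 0.1414, 0.0107]
orientation: [[-0.994, 0.105, 0.0], [0.105, 0.994, 0.006], [0.001, 0.006, -1.0]]
contact_force: [-1.4, 8.5, 2.6]
finger_gap: -0.002
grasp_force: 4.5
```

{"op": "send_rows", "data": {
  "deltas": [
    [-1,[0,-0.3,0],[0,0,0]],
    [-1,[0,-0.3,0],[0,0,0]],
    [-1,[0,-0.3,0],[0,0,0]]
  ]
}}

```text
time: 37.45
tool_pos: [0.5777, 0.1345, 0.0106]
orientation: [[-0.994, 0.107, 0.002], [0.107, 0.994, 0.002], [-0.001, 0.002, -1.0]]
contact_force: [0.2, 4.0, 1.3]
finger_gap: 0.004
grasp_force: 2.4
```

```bash
python3 -c "
from go import *
print(inv(BED,*robot.get_obs()['tool_pos'][:2]))
go(*loc(BED,-.001,.151),.009,np.pi/2-.108)
crop(robot.capture('scene'),320,230,440,320,6,'pics/i.png',2)"
```

```text
(np.float64(0.0004768917325067394), np.float64(0.15057688006161782))
t=37.5 shift cm [0.15 0.04 0.16] rot [0.002 0.001 0.   ] F [0.2 4.  1.3] gap 0.004 q [-0.57  0.58  0.35  1.87 -0.28  0.74  1.4 ]
```

View pics/i.png

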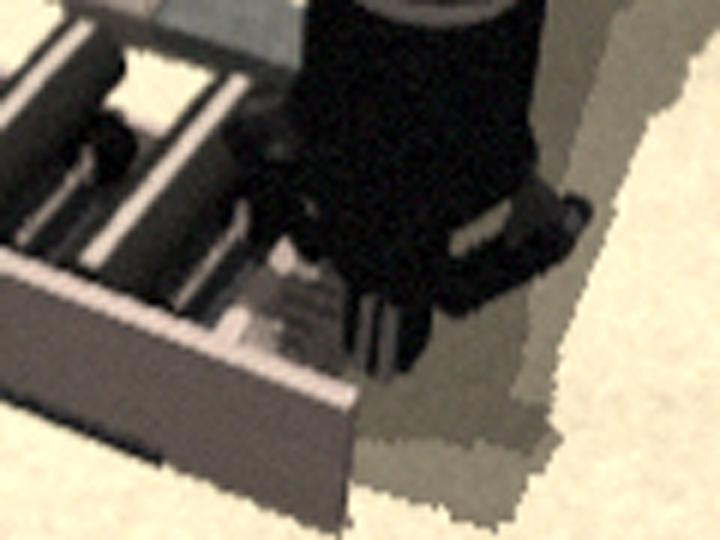

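{"op": "send_rows", "data": {
  "deltas": [
    [-1,[0,-0.15,0],[0,0,0]],
    [-1,[0,-0.15,0],[0,0,0]]
  ]
}}

```text
time: 37.7
tool_pos: [0.5777, 0.1345, 0.0106]
orientation: [[-0.994, 0.107, 0.002], [0.107, 0.994, 0.004], [-0.002, 0.004, -1.0]]
contact_force: [1.6, 7.2, 1.8]
finger_gap: 0.004
grasp_force: 3.6
```

{"op": "send_rows", "data": {
  "deltas": [
    [-1,[0,-0.15,0],[0,0,0]],
    [-1,[0,-0.15,0],[0,0,0]]
  ]
}}

```text
time: 37.9
tool_pos: [0.5777, 0.1345, 0.0107]
orientation: [[-0.994, 0.106, 0.003], [0.106, 0.994, 0.005], [-0.002, 0.005, -1.0]]
contact_force: [0.3, 9.5, 1.4]
finger_gap: -0.001
grasp_force: 4.7
```

{"op": "send_rows", "data": {
  "deltas": [
    [-1,[0,-0.15,0],[0,0,0]],
    [-1,[0,-0.15,0],[0,0,0]]
  ]
}}

```text
time: 38.1
tool_pos: [0.5777, 0.1344, 0.0107]
orientation: [[-0.994, 0.105, 0.003], [0.105, 0.994, 0.007], [-0.002, 0.007, -1.0]]
contact_force: [1.8, 11.2, -0.6]
finger_gap: -0.001
grasp_force: 5.7
```

{"op": "send_rows", "data": {
  "deltas": [
    [-1,[0,0.6,0],[0,0,0]],
    [-1,[0,1.5,0],[0,0,0]],
    [-1,[0,3,-1],[0,0,0]],
    [-1,[2,4,-3],[0,0,0]],
    [-1,[5,4,-5],[0,0,0]],
    [-1,[8,4,-5],[0,0,0]],
    [-1,[8,4,-5],[0,0,0]],
    [-1,[8,4,-5],[0,0,0]]
  ]
}}

```text
time: 38.9
tool_pos: [0.5013, 0.178, 0.0607]
orientation: [[-0.994, 0.107, 0.001], [0.107, 0.994, 0.001], [-0.001, 0.001, -1.0]]
contact_force: [0.5, -0.7, -0.1]
finger_gap: 0.0
grasp_force: 0.0
```

```bash
python3 -c "
from go import *
print(inv(BED,*robot.get_obs()['tool_pos'][:2]))
go(*loc(BED,-.085,.124),.05,np.pi/2-.108)
crop(robot.capture('scene'),320,230,440,320,6,'pics/i.png',2)"
```

```text
(np.float64(-0.08015887345696986), np.float64(0.18552628248541417))
t=38.9 shift cm [ 0.49 -6.15  1.07] rot [0.001 0.001 0.001] F [ 0.5 -0.7 -0.1] gap 0.0 q [-0.74  0.42  0.39  1.99 -0.22  0.77  1.24]
```

View pics/i.png

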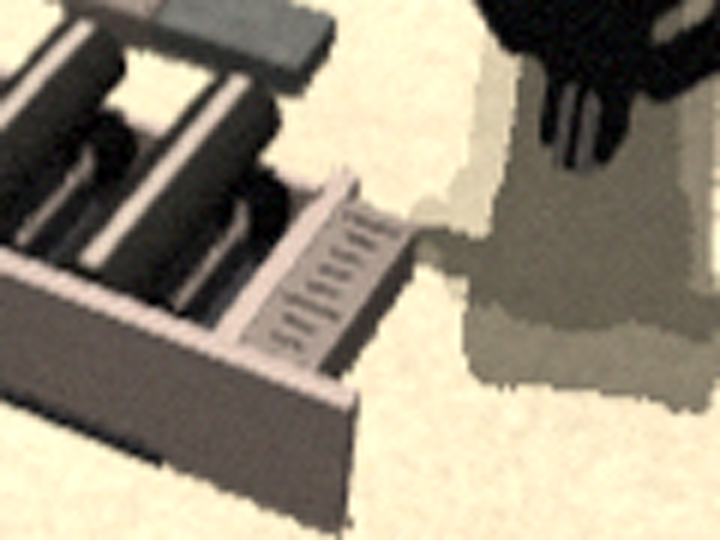

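The bar is snug along the rail and near the fence. I'll give its near end a light nudge to be sure it sits against the fence.

{"op": "send_rows", "data": {
  "deltas": [
    [-1,[0.5,-2,-0.5],[0,0,0]],
    [-1,[0.7,-4.5,-0.5],[0,0,0]],
    [-1,[0.7,-6,0],[0,0,0]],
    [-1,[0.7,-6,2],[0,0,0]],
    [-1,[0.7,-6,4],[0,0,0]],
    [-1,[0.7,-6,4.8],[0,0,0]],
    [-1,[0.7,-6,4.8],[0,0,0]],
    [-1,[0.7,-6,4.8],[0,0,0]]
  ]
}}

```text
time: 39.75
tool_pos: [0.4885, 0.1182, 0.0126]
orientation: [[-0.994, 0.108, 0.001], [0.108, 0.994, 0.0], [-0.001, 0.001, -1.0]]
contact_force: [-0.2, -0.0, 1.4]
finger_gap: 0.001
grasp_force: 0.0
```

```bash
python3 -c "
from go import *
print(inv(BED,*robot.get_obs()['tool_pos'][:2]))
go(*loc(BED,-.0735,.125),.012,np.pi/2-.108)"
```

```text
(np.float64(-0.08648691269813433), np.float64(0.12472541341161705))
t=39.8 shift cm [-1.3   0.03  0.06] rot [ 0.001  0.001 -0.   ] F [-0.2 -0.   1.4] gap 0.001 q [-0.63  0.45  0.37  2.08 -0.27  0.65  1.39]
```

{"op": "send_rows", "data": {
  "deltas": [
    [-1,[-0.5,0.03,0],[0,0,0]],
    [-1,[-1,0.03,0],[0,0,0]],
    [-1,[-1.3,0.03,0],[0,0,0]],
    [-1,[-1.3,0.03,0],[0,0,0]]
  ]
}}

```text
time: 40.15
tool_pos: [0.5018, 0.1177, 0.0125]
orientation: [[-0.994, 0.108, 0.001], [0.108, 0.994, 0.001], [-0.001, 0.001, -1.0]]
contact_force: [-0.4, -0.8, -0.5]
finger_gap: 0.007
grasp_force: 0.0
```

{"op": "send_rows", "data": {
  "deltas": [
    [-1,[-0.2,0,0],[0,0,0]],
    [-1,[-0.3,0,0],[0,0,0]],
    [-1,[-0.3,0,0],[0,0,0]]
  ]
}}

```text
time: 40.45
tool_pos: [0.5038, 0.1174, 0.0121]
orientation: [[-0.994, 0.107, 0.0], [0.107, 0.994, 0.001], [0.0, 0.001, -1.0]]
contact_force: [0.1, -0.5, -1.1]
finger_gap: 0.003
grasp_force: 0.0
```

{"op": "send_rows", "data": {
  "deltas": [
    [-1,[-0.2,0,0],[0,0,0]],
    [-1,[-0.2,0,0],[0,0,0]]
  ]
}}

```text
time: 40.65
tool_pos: [0.5055, 0.1171, 0.012]
orientation: [[-0.994, 0.108, -0.001], [0.108, 0.994, 0.001], [0.001, 0.001, -1.0]]
contact_force: [0.5, -0.4, 0.4]
finger_gap: 0.004
grasp_force: 0.3
```

{"op": "send_rows", "data": {
  "deltas": [
    [-1,[-0.2,0,0],[0,0,0]],
    [-1,[-0.2,0,0],[0,0,0]]
  ]
}}

```text
time: 40.85
tool_pos: [0.5065, 0.117, 0.0118]
orientation: [[-0.994, 0.107, -0.003], [0.107, 0.994, 0.001], [0.003, 0.0, -1.0]]
contact_force: [-4.5, 0.1, 2.7]
finger_gap: -0.003
grasp_force: 2.0
```

{"op": "send_rows", "data": {
  "deltas": [
    [-1,[-0.2,0,0],[0,0,0]],
    [-1,[-0.2,0,0],[0,0,0]]
  ]
}}

```text
time: 41.05
tool_pos: [0.5065, 0.1169, 0.0116]
orientation: [[-0.994, 0.107, -0.007], [0.107, 0.994, 0.001], [0.007, -0.0, -1.0]]
contact_force: [-8.5, 0.6, 5.9]
finger_gap: 0.003
grasp_force: 3.9
```

```bash
python3 -c "
from go import *
print(inv(BED,*robot.get_obs()['tool_pos'][:2]))"
```

```text
(np.float64(-0.06843975482521589), np.float64(0.1253814449477288))
```

{"op": "send_rows", "data": {
  "deltas": [
    [-1,[0.6,0,0],[0,0,0]],
    [-1,[2,0,-1],[0,0,0]],
    [-1,[2.5,1,-4],[0,0,0]],
    [-1,[2.5,5,-7],[0,0,0]],
    [-1,[2.5,10,-8],[0,0,0]],
    [-1,[2.5,15,-8],[0,0,0]],
    [-1,[2.5,20,-8],[0,0,0]],
    [-1,[2.5,20,-8],[0,0,0]]
  ]
}}

```text
time: 41.85
tool_pos: [0.5062, 0.3287, 0.0927]
orientation: [[-0.995, 0.096, 0.004], [0.096, 0.995, 0.008], [-0.003, 0.008, -1.0]]
contact_force: [-0.3, 0.1, -0.5]
finger_gap: -0.002
grasp_force: 0.0
```

{"op": "send_rows", "data": {
  "deltas": [
    [-1,[0,0,0],[0,0,0]],
    [-1,[0,0,0],[0,0,0]]
  ]
}}

```text
time: 42.05
tool_pos: [0.507, 0.3166, 0.0921]
orientation: [[-0.994, 0.109, 0.001], [0.109, 0.994, -0.0], [-0.001, -0.0, -1.0]]
contact_force: [-0.3, -0.7, -0.3]
finger_gap: -0.0
grasp_force: 0.0
```

```bash
python3 -c "
from go import *
im=robot.capture('top')
crop(im,210,180,370,280,5,'pics/j.png')
go(.4931,.4108,.07,np.pi/2-.108)"
```

```text
t=42.1 shift cm [2.43 9.26 2.21] rot [-0.     0.001 -0.002] F [ 1.  -0.   0.6] gap 0.001 q [-0.91  0.47  0.37  1.81 -0.21  0.9   1.01]
```

View pics/j.png

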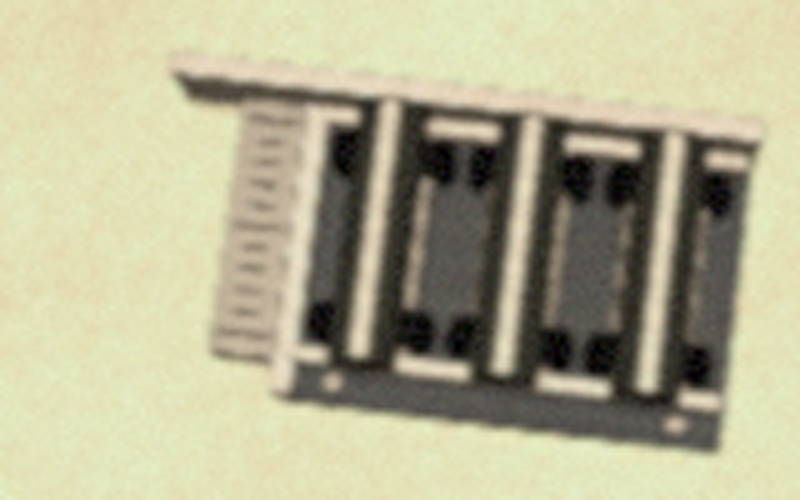

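Everything is in place: the cores are flush with their lines up, and the bar is in its corner. Now the paddle.

{"op": "send_rows", "data": {
  "deltas": [
    [-1,[0.8,3,0],[0,0,0]],
    [-1,[1.6,6,0],[0,0,0]],
    [-1,[2.4,9,0],[0,0,0]],
    [-1,[2.4,9.2,0],[0,0,0]],
    [-1,[2.4,9.2,1.5],[0,0,0]],
    [-1,[2.4,9.2,3],[0,0,0]],
    [-1,[2.4,9.2,3],[0,0,0]],
    [-1,[2.4,9.2,3],[0,0,0]]
  ]
}}

```text
time: 42.9
tool_pos: [0.4925, 0.4101, 0.0612]
orientation: [[-0.994, 0.11, -0.001], [0.11, 0.994, -0.001], [0.001, -0.002, -1.0]]
contact_force: [0.1, 0.3, -0.3]
finger_gap: -0.001
grasp_force: 0.0
```

{"op": "send_rows", "data": {
  "deltas": [
    [-1,[0,0,0.6],[0,0,0]],
    [-1,[0,0,1.2],[0,0,0]],
    [-1,[0,0,1.5],[0,0,0]],
    [-1,[0,0,1.5],[0,0,0]]
  ]
}}

```text
time: 43.3
tool_pos: [0.4933, 0.4121, 0.0483]
orientation: [[-0.994, 0.108, 0.001], [0.108, 0.994, 0.001], [-0.001, 0.001, -1.0]]
contact_force: [-1.0, -2.9, 8.1]
finger_gap: -0.002
grasp_force: 4.0
```

{"op": "send_rows", "data": {
  "deltas": [
    [-1,[0,0,0.5],[0,0,0]],
    [-1,[0,0,1],[0,0,0]],
    [-1,[0,0,1.2],[0,0,0]],
    [-1,[0,0,1.2],[0,0,0]]
  ]
}}

```text
time: 43.7
tool_pos: [0.4941, 0.4123, 0.0404]
orientation: [[-0.994, 0.109, 0.001], [0.109, 0.994, 0.003], [-0.001, 0.003, -1.0]]
contact_force: [-7.0, -6.7, 27.4]
finger_gap: 0.004
grasp_force: 14.2
```

{"op": "send_rows", "data": {
  "deltas": [
    [-1,[0,0,0],[0,0,0]],
    [-1,[0,0,0],[0,0,0]]
  ]
}}

```text
time: 43.9
tool_pos: [0.4941, 0.4123, 0.0404]
orientation: [[-0.994, 0.109, 0.002], [0.109, 0.994, 0.003], [-0.001, 0.003, -1.0]]
contact_force: [-7.1, -6.3, 27.5]
finger_gap: 0.002
grasp_force: 14.1
```

```bash
python3 -c "
from go import *
crop(robot.capture('scene'),470,230,590,350,5,'pics/k.png',2)
go(.4931,.4108,.03,np.pi/2-.108)"
```

```text
t=44.0 shift cm [ 0.08 -0.17  1.04] rot [ 0.003  0.001 -0.001] F [-6.9 -6.5 26.9] gap 0.001 q [-1.    0.6   0.33  1.73 -0.25  0.85  0.9 ]
```

View pics/k.png

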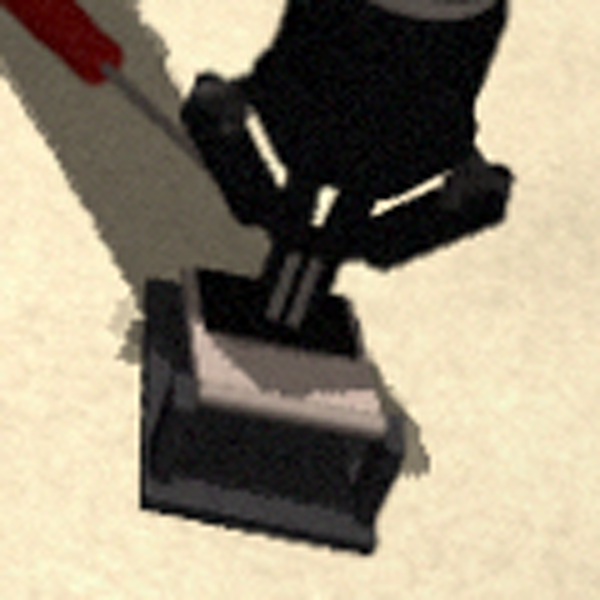

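{"op": "send_rows", "data": {
  "deltas": [
    [-1,[0,0,-0.3],[0,0,0]],
    [-1,[0,0,-0.3],[0,0,0]],
    [-1,[0,0,-0.3],[0,0,0]]
  ]
}}

```text
time: 44.25
tool_pos: [0.4939, 0.4122, 0.0409]
orientation: [[-0.994, 0.108, 0.002], [0.108, 0.994, 0.002], [-0.002, 0.002, -1.0]]
contact_force: [-1.7, -2.1, 13.6]
finger_gap: 0.003
grasp_force: 6.8
```

{"op": "send_rows", "data": {
  "deltas": [
    [-1,[0,0,-0.2],[0,0,0]],
    [-1,[0,0,-0.2],[0,0,0]],
    [-1,[0,0,-0.2],[0,0,0]]
  ]
}}

```text
time: 44.55
tool_pos: [0.4937, 0.4122, 0.0425]
orientation: [[-0.994, 0.108, 0.002], [0.108, 0.994, 0.002], [-0.002, 0.002, -1.0]]
contact_force: [-1.7, -3.1, 9.7]
finger_gap: 0.001
grasp_force: 5.6
```

{"op": "send_rows", "data": {
  "deltas": [
    [-1,[0,0,0.6],[0,0,0]],
    [-1,[0,0,0.6],[0,0,0]],
    [-1,[0,0,0.6],[0,0,0]]
  ]
}}

```text
time: 44.85
tool_pos: [0.4942, 0.4123, 0.0403]
orientation: [[-0.994, 0.109, 0.001], [0.109, 0.994, 0.003], [-0.001, 0.003, -1.0]]
contact_force: [-8.2, -7.2, 32.5]
finger_gap: 0.003
grasp_force: 16.7
```

The force profile (8 N at 48 mm, 9.7 N at 42.5 mm, then stiff at 40.5 mm, tilted about 0.25 rad) shows the stop was reached and held. Next I release it and return the cores.

{"op": "send_rows", "data": {
  "deltas": [
    [-1,[0,0,-1],[0,0,0]],
    [-1,[0,0,-3],[0,0,0]],
    [-1,[0,-1,-6],[0,0,0]],
    [-0.3,[0,-5,-8],[0,0,0]],
    [0.08,[0,-10,-8],[0,0,0]],
    [0.08,[0,-15,-8],[0,0,0]],
    [0.08,[0,-20,-8],[0,0,0]],
    [0.08,[0,-20,-8],[0,0,0]]
  ]
}}

```text
time: 45.65
tool_pos: [0.4701, 0.2047, 0.114]
orientation: [[-0.993, 0.118, -0.002], [0.118, 0.993, -0.003], [0.002, -0.003, -1.0]]
contact_force: [0.3, -0.5, -0.7]
finger_gap: 0.541
grasp_force: 0.0
```

```bash
python3 -c "
from go import *
go(.5712,.0480,.1,np.pi/2-.108)"
```

```text
t=45.6 shift cm [-11.89 -14.36   1.43] rot [-0.003 -0.002 -0.011] F [ 0.3 -0.5 -0.7] gap 0.541 q [-0.86  0.31  0.43  1.99 -0.16  0.88  1.11]
```

{"op": "send_rows", "data": {
  "deltas": [
    [0.08,[-3,-4,0],[0,0,0]],
    [0.08,[-6,-8,0],[0,0,0]],
    [0.08,[-9,-12,0],[0,0,0]],
    [0.08,[-11.5,-14.5,0],[0,0,0]],
    [0.08,[-11.9,-15,1],[0,0,0]],
    [0.08,[-11.9,-15,1.4],[0,0,0]],
    [0.08,[-11.9,-15,1.4],[0,0,0]],
    [0.08,[-11.9,-15,1.4],[0,0,0]]
  ]
}}

```text
time: 46.45
tool_pos: [0.5722, 0.0538, 0.0996]
orientation: [[-0.995, 0.104, -0.001], [0.104, 0.995, 0.002], [0.001, 0.002, -1.0]]
contact_force: [0.3, -0.4, 0.0]
finger_gap: 0.539
grasp_force: 0.0
```

```bash
python3 -c "
from go import *
go(.5712,.0480,.028,np.pi/2-.108)"
```

```text
t=46.5 shift cm [ 0.02 -0.6   7.16] rot [ 0.002 -0.001  0.003] F [ 0.3 -0.4  0. ] gap 0.539 q [-0.53  0.44  0.46  1.86 -0.24  0.9   1.51]
```

{"op": "send_rows", "data": {
  "deltas": [
    [0.08,[0,-0.5,1],[0,0,0.002]],
    [0.08,[0,-0.5,2],[0,0,0.002]],
    [0.08,[0,-0.5,2],[0,0,0.002]],
    [0.08,[0,-0.5,2],[0,0,0.002]]
  ]
}}

```text
time: 46.85
tool_pos: [0.5721, 0.0466, 0.0795]
orientation: [[-0.994, 0.109, -0.001], [0.109, 0.994, 0.001], [0.001, 0.0, -1.0]]
contact_force: [0.1, 0.7, 0.7]
finger_gap: 0.539
grasp_force: 0.0
```

```bash
python3 -c "
from go import *
go(.5712,.0480,.028,np.pi/2-.108)"
```

```text
t=46.9 shift cm [0.1  0.12 5.15] rot [ 0.    -0.001 -0.002] F [0.1 0.7 0.7] gap 0.539 q [-0.51  0.46  0.45  1.88 -0.26  0.86  1.54]
```

{"op": "send_rows", "data": {
  "deltas": [
    [0.08,[0.1,0.12,1.5],[0,0,-0.001]],
    [0.08,[0.1,0.12,3],[0,0,-0.001]],
    [0.08,[0.1,0.12,4.3],[0,0,-0.001]],
    [0.08,[0.1,0.12,5.1],[0,0,-0.001]],
    [-0.05,[0.1,0.12,5.1],[0,0,-0.001]],
    [-0.1,[0.1,0.12,5.1],[0,0,-0.001]],
    [-0.15,[0.1,0.12,5.1],[0,0,-0.001]]
  ]
}}

```text
time: 47.55
tool_pos: [0.5723, 0.0478, 0.0295]
orientation: [[-0.994, 0.109, 0.001], [0.109, 0.994, 0.001], [-0.001, 0.001, -1.0]]
contact_force: [-0.7, -0.0, 0.3]
finger_gap: 0.426
grasp_force: 0.0
```

```bash
python3 -c "
from go import *
go(.5712,.0480,.028,np.pi/2-.108)"
```

```text
t=47.5 shift cm [0.11 0.01 0.15] rot [ 0.001  0.001 -0.001] F [-0.7 -0.   0.3] gap 0.426 q [-0.48  0.53  0.42  1.91 -0.3   0.76  1.57]
```

{"op": "send_rows", "data": {
  "deltas": [
    [-0.18,[0.08,0.01,0.12],[0,0,0]],
    [-0.2,[0.08,0.01,0.12],[0,0,0]],
    [-0.22,[0.08,0.01,0.12],[0,0,0]],
    [-0.24,[0.08,0.01,0.12],[0,0,0]],
    [-0.25,[0.08,0.01,0.12],[0,0,0]],
    [-0.26,[0.08,0.01,0.12],[0,0,0]],
    [-0.4,[0.08,0.01,0.12],[0,0,0]],
    [-0.6,[0.08,0.01,0.12],[0,0,0]]
  ]
}}

```text
time: 48.35
tool_pos: [0.5711, 0.0483, 0.0282]
orientation: [[-0.994, 0.109, 0.0], [0.109, 0.994, 0.001], [-0.0, 0.001, -1.0]]
contact_force: [-0.5, 0.3, 3.2]
finger_gap: 0.358
grasp_force: 58.9
```

{"op": "send_rows", "data": {
  "deltas": [
    [-0.6,[0,0,0],[0,0,0]],
    [-0.6,[0.1,0,-0.5],[0,0,0]],
    [-0.6,[0.1,0,-2],[0,0,0]],
    [-0.6,[0.1,0,-4.5],[0,0,0]],
    [-0.6,[0.1,0,-7],[0,0,0]],
    [-0.6,[0.1,0,-9],[0,0,0]],
    [-0.6,[0.1,0,-9],[0,0,0]]
  ]
}}

```text
time: 49.05
tool_pos: [0.5722, 0.0478, 0.1212]
orientation: [[-0.994, 0.109, 0.006], [0.109, 0.994, 0.002], [-0.006, 0.002, -1.0]]
contact_force: [0.9, 0.0, -3.5]
finger_gap: 0.356
grasp_force: 59.6
```

```bash
python3 -c "
from go import *
go(.5482,-.2440,.11,np.pi/2+.119)"
```

```text
t=49.0 shift cm [ -0.78 -29.27   1.05] rot [ 0.002  0.006 -0.228] F [ 0.9  0.  -3.5] gap 0.356 q [-0.53  0.41  0.47  1.85 -0.23  0.93  1.51]
```

{"op": "send_rows", "data": {
  "deltas": [
    [-0.6,[0,-2,0],[0,0,-0.03]],
    [-0.6,[-0.2,-6,0],[0,0,-0.06]],
    [-0.6,[-0.3,-11,0],[0,0,-0.1]],
    [-0.6,[-0.5,-16,0],[0,0,-0.14]],
    [-0.6,[-0.6,-21,0],[0,0,-0.18]],
    [-0.6,[-0.7,-25.5,0],[0,0,-0.21]],
    [-0.6,[-0.8,-28.5,0],[0,0,-0.228]],
    [-0.6,[-0.8,-29.3,0],[0,0,-0.228]]
  ]
}}

```text
time: 49.85
tool_pos: [0.5434, -0.2497, 0.1169]
orientation: [[-0.994, -0.112, -0.002], [-0.112, 0.994, -0.002], [0.002, -0.002, -1.0]]
contact_force: [0.2, 0.2, -3.3]
finger_gap: 0.355
grasp_force: 59.8
```

{"op": "send_rows", "data": {
  "deltas": [
    [-0.6,[0,0,0],[0,0,0]],
    [-0.6,[0,0,0],[0,0,0]],
    [-0.6,[0,0,0],[0,0,0]],
    [-0.6,[0,0,2],[0,0,0]],
    [-0.6,[0,0,4],[0,0,0]],
    [-0.6,[0,0,5],[0,0,0]],
    [-0.6,[0,0,5],[0,0,0]],
    [-0.6,[0,0,5],[0,0,0]]
  ]
}}

```text
time: 50.65
tool_pos: [0.5466, -0.2436, 0.068]
orientation: [[-0.993, -0.12, 0.001], [-0.12, 0.993, 0.001], [-0.001, 0.001, -1.0]]
contact_force: [-0.3, -0.3, -2.9]
finger_gap: 0.358
grasp_force: 59.9
```

```bash
python3 -c "
from go import *
go(.5476,-.2440,.026,np.pi/2+.119)"
```

```text
t=50.6 shift cm [-0.09 -0.06  4.2 ] rot [0.001 0.001 0.001] F [-0.3 -0.3 -2.9] gap 0.358 q [ 0.    0.52  0.45  1.83 -0.29  0.86  2.29]
```

{"op": "send_rows", "data": {
  "deltas": [
    [-0.6,[-0.09,-0.03,1],[0,0.001,0.001]],
    [-0.6,[-0.09,-0.03,2.5],[0,0.001,0.001]],
    [-0.6,[-0.09,-0.03,3.7],[0,0.001,0.001]],
    [-0.6,[-0.09,-0.03,4.2],[0,0.001,0.001]],
    [-0.6,[-0.09,-0.03,4.2],[0,0.001,0.001]],
    [-0.6,[-0.09,-0.03,4.2],[0,0.001,0.001]]
  ]
}}

```text
time: 51.25
tool_pos: [0.5471, -0.2444, 0.0256]
orientation: [[-0.993, -0.118, -0.001], [-0.118, 0.993, 0.0], [0.001, 0.001, -1.0]]
contact_force: [-0.3, -0.1, -4.2]
finger_gap: 0.358
grasp_force: 59.9
```

```bash
python3 -c "
from go import *
go(.5476,-.2440,.0200,np.pi/2+.119)"
```

```text
t=51.2 shift cm [-0.06  0.03  0.56] rot [ 0.001 -0.001 -0.001] F [-0.3 -0.1 -4.2] gap 0.358 q [ 0.03  0.58  0.43  1.85 -0.32  0.79  2.31]
```

{"op": "send_rows", "data": {
  "deltas": [
    [-0.6,[-0.05,0.03,0.3],[0,0,0]],
    [-0.6,[-0.05,0.03,0.52],[0,0,0]],
    [-0.6,[-0.05,0.03,0.55],[0,0,0]],
    [-0.6,[-0.05,0.03,0.55],[0,0,0]]
  ]
}}

```text
time: 51.65
tool_pos: [0.5475, -0.2438, 0.0202]
orientation: [[-0.993, -0.118, -0.001], [-0.118, 0.993, 0.001], [0.001, 0.001, -1.0]]
contact_force: [0.4, -0.1, -3.4]
finger_gap: 0.353
grasp_force: 59.9
```

{"op": "send_rows", "data": {
  "deltas": [
    [-0.6,[0,0,0.08],[0,0,0]],
    [-0.6,[0,0,0.08],[0,0,0]]
  ]
}}

```text
time: 51.85
tool_pos: [0.5476, -0.244, 0.0197]
orientation: [[-0.993, -0.118, -0.001], [-0.118, 0.993, 0.0], [0.001, 0.0, -1.0]]
contact_force: [-0.7, 0.5, -0.2]
finger_gap: 0.362
grasp_force: 60.1
```

{"op": "send_rows", "data": {
  "deltas": [
    [-0.6,[0,0,0.06],[0,0,0]],
    [-0.6,[0,0,0.06],[0,0,0]]
  ]
}}

```text
time: 52.05
tool_pos: [0.5477, -0.244, 0.0196]
orientation: [[-0.993, -0.118, -0.0], [-0.118, 0.993, 0.001], [0.0, 0.001, -1.0]]
contact_force: [-1.8, 1.0, 5.1]
finger_gap: 0.358
grasp_force: 60.6
```

```bash
python3 -c "
from go import *
go(.5476,-.2440,.019,np.pi/2+.119)"
```

```text
t=52.0 shift cm [0.01 0.   0.06] rot [ 0.001 -0.    -0.001] F [-1.8  1.   5.1] gap 0.358 q [ 0.03  0.59  0.42  1.85 -0.33  0.77  2.32]
```

Seated. Release it and go on to the next core.

{"op": "send_rows", "data": {
  "deltas": [
    [-0.35,[0,0,-0.03],[0,0,0]],
    [-0.27,[0,0,-0.05],[0,0,0]],
    [-0.24,[0,0,-0.05],[0,0,0]],
    [-0.2,[0,0,-0.05],[0,0,0]],
    [-0.1,[0,0,-0.05],[0,0,0]],
    [0.05,[0,0,-0.05],[0,0,0]],
    [0.08,[0,0,-0.05],[0,0,0]]
  ]
}}

```text
time: 52.75
tool_pos: [0.5475, -0.2438, 0.0191]
orientation: [[-0.993, -0.118, -0.001], [-0.118, 0.993, 0.001], [0.001, 0.001, -1.0]]
contact_force: [0.1, 0.9, -1.3]
finger_gap: 0.542
grasp_force: 0.0
```

{"op": "send_rows", "data": {
  "deltas": [
    [0.08,[0,0,-0.5],[0,0,0]],
    [0.08,[0,0,-2],[0,0,0]],
    [0.08,[0,0,-4],[0,0,0]],
    [0.08,[0,0,-6.5],[0,0,0]],
    [0.08,[0,0,-8.5],[0,0,0]],
    [0.08,[0,0,-8.5],[0,0,0]]
  ]
}}

```text
time: 53.35
tool_pos: [0.55, -0.2453, 0.1086]
orientation: [[-0.993, -0.118, 0.006], [-0.118, 0.993, -0.002], [-0.006, -0.003, -1.0]]
contact_force: [0.6, -0.8, 0.3]
finger_gap: 0.543
grasp_force: 0.0
```

```bash
python3 -c "
from go import *
go(.5652,-.0155,.1,np.pi/2-.108)"
```

```text
t=53.4 shift cm [-4.21 22.65  0.82] rot [-0.002  0.006  0.226] F [ 0.6 -0.8  0.3] gap 0.543 q [-0.02  0.47  0.48  1.8  -0.26  0.93  2.26]
```

{"op": "send_rows", "data": {
  "deltas": [
    [0.08,[-0.5,3,0],[0,0,0.03]],
    [0.08,[-1.4,8,0],[0,0,0.07]],
    [0.08,[-2.3,13,0],[0,0,0.12]],
    [0.08,[-3.2,18,0],[0,0,0.17]],
    [0.08,[-4,21.5,0],[0,0,0.21]],
    [0.08,[-4.2,22.6,0.8],[0,0,0.226]],
    [0.08,[-4.2,22.6,0.8],[0,0,0.226]],
    [0.08,[-4.2,22.6,0.8],[0,0,0.226]]
  ]
}}

```text
time: 54.15
tool_pos: [0.562, -0.0164, 0.0961]
orientation: [[-0.994, 0.109, -0.002], [0.109, 0.994, -0.001], [0.002, -0.001, -1.0]]
contact_force: [-0.7, -1.0, -0.3]
finger_gap: 0.54
grasp_force: 0.0
```

{"op": "send_rows", "data": {
  "deltas": [
    [0.08,[0,0,0.5],[0,0,0]],
    [0.08,[0,0,2],[0,0,0]],
    [0.08,[0,0,2],[0,0,0]],
    [0.08,[0,0,2],[0,0,0]]
  ]
}}

```text
time: 54.55
tool_pos: [0.5618, -0.0154, 0.0755]
orientation: [[-0.994, 0.109, -0.003], [0.109, 0.994, 0.0], [0.003, -0.0, -1.0]]
contact_force: [0.3, -0.3, -0.2]
finger_gap: 0.539
grasp_force: 0.0
```

```bash
python3 -c "
from go import *
go(.5652,-.0155,.028,np.pi/2-.108)"
```

```text
t=54.5 shift cm [-0.35  0.03  4.75] rot [-0.    -0.003 -0.001] F [ 0.3 -0.3 -0.2] gap 0.539 q [-0.43  0.46  0.48  1.91 -0.28  0.84  1.66]
```

{"op": "send_rows", "data": {
  "deltas": [
    [0.08,[-0.3,0.03,1.5],[0,-0.003,0]],
    [0.08,[-0.3,0.03,3],[0,-0.003,0]],
    [0.08,[-0.3,0.03,4.2],[0,-0.003,0]],
    [0.08,[-0.3,0.03,4.75],[0,-0.003,0]],
    [-0.05,[-0.3,0.03,4.75],[0,-0.003,0]],
    [-0.1,[-0.3,0.03,4.75],[0,-0.003,0]],
    [-0.15,[-0.3,0.03,4.75],[0,-0.003,0]]
  ]
}}

```text
time: 55.25
tool_pos: [0.5661, -0.0145, 0.0294]
orientation: [[-0.994, 0.108, 0.003], [0.108, 0.994, 0.0], [-0.003, 0.001, -1.0]]
contact_force: [-0.3, -0.2, -0.4]
finger_gap: 0.424
grasp_force: 0.0
```

```bash
python3 -c "
from go import *
go(.5652,-.0155,.028,np.pi/2-.108)"
```

```text
t=55.2 shift cm [ 0.07 -0.11  0.14] rot [0.001 0.003 0.   ] F [-0.3 -0.2 -0.4] gap 0.424 q [-0.4   0.53  0.44  1.93 -0.32  0.75  1.7 ]
```

{"op": "send_rows", "data": {
  "deltas": [
    [-0.15,[0.07,-0.11,0.12],[0,0.003,0]],
    [-0.15,[0.07,-0.11,0.12],[0,0.003,0]],
    [-0.15,[0.07,-0.11,0.12],[0,0.003,0]],
    [-0.2,[0.07,-0.11,0.12],[0,0.003,0]],
    [-0.22,[0.07,-0.11,0.12],[0,0.003,0]]
  ]
}}

```text
time: 55.75
tool_pos: [0.5648, -0.0155, 0.0277]
orientation: [[-0.994, 0.107, -0.001], [0.107, 0.994, 0.001], [0.001, 0.001, -1.0]]
contact_force: [0.6, 0.5, -0.0]
finger_gap: 0.393
grasp_force: 0.0
```

{"op": "send_rows", "data": {
  "deltas": [
    [-0.24,[0,0,0],[0,0,0]],
    [-0.25,[0,0,0],[0,0,0]],
    [-0.26,[0,0,0],[0,0,0]],
    [-0.4,[0,0,0],[0,0,0]],
    [-0.6,[0,0,0],[0,0,0]],
    [-0.6,[0,0,0],[0,0,0]]
  ]
}}

```text
time: 56.35
tool_pos: [0.5647, -0.0154, 0.0278]
orientation: [[-0.994, 0.108, -0.001], [0.108, 0.994, 0.001], [0.001, 0.001, -1.0]]
contact_force: [-1.2, 0.4, 3.4]
finger_gap: 0.354
grasp_force: 59.0
```

{"op": "send_rows", "data": {
  "deltas": [
    [-0.6,[0.1,0,-0.5],[0,0,0]],
    [-0.6,[0.1,0,-2],[0,0,0]],
    [-0.6,[0.1,0,-4.5],[0,0,0]],
    [-0.6,[0.1,0,-7],[0,0,0]],
    [-0.6,[0.1,0,-9],[0,0,0]],
    [-0.6,[0.1,0,-9],[0,0,0]]
  ]
}}

```text
time: 56.95
tool_pos: [0.5662, -0.0158, 0.1211]
orientation: [[-0.994, 0.108, 0.006], [0.108, 0.994, 0.001], [-0.006, 0.002, -1.0]]
contact_force: [1.0, 0.2, -2.0]
finger_gap: 0.352
grasp_force: 59.6
```

```bash
python3 -c "
from go import *
go(.5528,-.3037,.11,np.pi/2+.119)"
```

```text
t=57.0 shift cm [ -1.76 -28.77   1.07] rot [ 0.001  0.006 -0.227] F [ 1.   0.2 -2. ] gap 0.352 q [-0.45  0.4   0.51  1.87 -0.24  0.92  1.63]
```

{"op": "send_rows", "data": {
  "deltas": [
    [-0.6,[-0.1,-2,0],[0,0,-0.03]],
    [-0.6,[-0.4,-6,0],[0,0,-0.06]],
    [-0.6,[-0.7,-11,0],[0,0,-0.1]],
    [-0.6,[-1,-16,0],[0,0,-0.14]],
    [-0.6,[-1.3,-21,0],[0,0,-0.18]],
    [-0.6,[-1.6,-25.5,0],[0,0,-0.21]],
    [-0.6,[-1.7,-28.2,0],[0,0,-0.227]],
    [-0.6,[-1.7,-28.7,0],[0,0,-0.227]]
  ]
}}

```text
time: 57.75
tool_pos: [0.547, -0.3083, 0.1168]
orientation: [[-0.994, -0.112, -0.003], [-0.112, 0.994, -0.003], [0.003, -0.002, -1.0]]
contact_force: [-1.3, -0.1, -2.9]
finger_gap: 0.356
grasp_force: 59.9
```

{"op": "send_rows", "data": {
  "deltas": [
    [-0.6,[0,0,0],[0,0,0]],
    [-0.6,[0,0,0],[0,0,0]],
    [-0.6,[0,0,0],[0,0,0]],
    [-0.6,[0,0,2],[0,0,0]],
    [-0.6,[0,0,4],[0,0,0]],
    [-0.6,[0,0,5],[0,0,0]],
    [-0.6,[0,0,5],[0,0,0]],
    [-0.6,[0,0,5],[0,0,0]]
  ]
}}

```text
time: 58.55
tool_pos: [0.5504, -0.3023, 0.068]
orientation: [[-0.993, -0.12, -0.0], [-0.12, 0.993, 0.0], [0.0, 0.0, -1.0]]
contact_force: [0.3, -0.5, -1.0]
finger_gap: 0.357
grasp_force: 59.9
```

```bash
python3 -c "
from go import *
go(.5524,-.3037,.026,np.pi/2+.119)"
```

```text
t=58.5 shift cm [-0.19 -0.17  4.2 ] rot [ 0.    -0.     0.001] F [ 0.3 -0.5 -1. ] gap 0.357 q [ 0.09  0.57  0.46  1.75 -0.31  0.89  2.39]
```

{"op": "send_rows", "data": {
  "deltas": [
    [-0.6,[-0.19,-0.13,1],[0,0,0.001]],
    [-0.6,[-0.19,-0.13,2.5],[0,0,0.001]],
    [-0.6,[-0.19,-0.13,3.7],[0,0,0.001]],
    [-0.6,[-0.19,-0.13,4.2],[0,0,0.001]],
    [-0.6,[-0.19,-0.13,4.2],[0,0,0.001]],
    [-0.6,[-0.19,-0.13,4.2],[0,0,0.001]]
  ]
}}

```text
time: 59.15
tool_pos: [0.5518, -0.3038, 0.0254]
orientation: [[-0.993, -0.118, -0.001], [-0.118, 0.993, 0.0], [0.001, 0.001, -1.0]]
contact_force: [0.3, 0.8, -3.5]
finger_gap: 0.357
grasp_force: 59.9
```

```bash
python3 -c "
from go import *
go(.5524,-.3037,.020,np.pi/2+.119)"
```

```text
t=59.1 shift cm [-0.06  0.01  0.54] rot [ 0.001 -0.001 -0.001] F [ 0.3  0.8 -3.5] gap 0.357 q [ 0.12  0.63  0.44  1.77 -0.35  0.82  2.41]
```

{"op": "send_rows", "data": {
  "deltas": [
    [-0.6,[-0.05,0.02,0.3],[0,0,0]],
    [-0.6,[-0.05,0.02,0.5],[0,0,0]],
    [-0.6,[-0.05,0.02,0.53],[0,0,0]],
    [-0.6,[-0.05,0.02,0.53],[0,0,0]]
  ]
}}

```text
time: 59.55
tool_pos: [0.5523, -0.3033, 0.0203]
orientation: [[-0.993, -0.118, -0.001], [-0.118, 0.993, 0.001], [0.001, 0.001, -1.0]]
contact_force: [-1.0, -0.2, -2.9]
finger_gap: 0.354
grasp_force: 59.9
```

{"op": "send_rows", "data": {
  "deltas": [
    [-0.6,[0,0,0.08],[0,0,0]],
    [-0.6,[0,0,0.08],[0,0,0]]
  ]
}}

```text
time: 59.75
tool_pos: [0.5525, -0.3035, 0.0197]
orientation: [[-0.993, -0.118, -0.001], [-0.118, 0.993, 0.0], [0.0, 0.0, -1.0]]
contact_force: [0.6, 1.2, -1.9]
finger_gap: 0.356
grasp_force: 59.9
```

{"op": "send_rows", "data": {
  "deltas": [
    [-0.6,[0,0,0.06],[0,0,0]],
    [-0.6,[0,0,0.06],[0,0,0]]
  ]
}}

```text
time: 59.95
tool_pos: [0.5525, -0.3037, 0.0194]
orientation: [[-0.993, -0.118, -0.0], [-0.118, 0.993, 0.0], [0.0, 0.0, -1.0]]
contact_force: [-0.4, 0.4, 1.9]
finger_gap: 0.356
grasp_force: 60.2
```

```bash
python3 -c "
from go import *
go(.5524,-.3037,.019,np.pi/2+.119)"
```

```text
t=60.0 shift cm [ 0.01 -0.    0.04] rot [ 0.    -0.    -0.001] F [-0.4  0.4  1.9] gap 0.356 q [ 0.12  0.63  0.43  1.77 -0.35  0.81  2.41]
```

{"op": "send_rows", "data": {
  "deltas": [
    [-0.35,[0,0,0],[0,0,0]],
    [-0.27,[0,0,-0.02],[0,0,0]],
    [-0.24,[0,0,-0.02],[0,0,0]],
    [-0.2,[0,0,-0.02],[0,0,0]],
    [-0.1,[0,0,-0.02],[0,0,0]],
    [0.05,[0,0,-0.02],[0,0,0]],
    [0.08,[0,0,-0.02],[0,0,0]]
  ]
}}

```text
time: 60.65
tool_pos: [0.5522, -0.3033, 0.019]
orientation: [[-0.993, -0.118, -0.001], [-0.118, 0.993, 0.001], [0.001, 0.001, -1.0]]
contact_force: [1.0, -0.4, -0.0]
finger_gap: 0.539
grasp_force: 0.0
```

{"op": "send_rows", "data": {
  "deltas": [
    [0.08,[0,0,-0.5],[0,0,0]],
    [0.08,[0,0,-2],[0,0,0]],
    [0.08,[0,0,-4],[0,0,0]],
    [0.08,[0,0,-6.5],[0,0,0]],
    [0.08,[0,0,-8.5],[0,0,0]],
    [0.08,[0,0,-8.5],[0,0,0]]
  ]
}}

```text
time: 61.25
tool_pos: [0.5547, -0.3052, 0.1086]
orientation: [[-0.993, -0.118, 0.006], [-0.118, 0.993, -0.003], [-0.006, -0.003, -1.0]]
contact_force: [-0.3, 0.3, -0.6]
finger_gap: 0.54
grasp_force: 0.0
```

```bash
python3 -c "
from go import *
go(.5498,-.0780,.1,np.pi/2-.108)"
```

```text
t=61.2 shift cm [-2.18 22.62  0.79] rot [-0.003  0.006  0.226] F [-0.3  0.3 -0.6] gap 0.54 q [ 0.08  0.52  0.49  1.72 -0.29  0.96  2.36]
```

{"op": "send_rows", "data": {
  "deltas": [
    [0.08,[-0.3,3,0],[0,0,0.03]],
    [0.08,[-0.8,8,0],[0,0,0.07]],
    [0.08,[-1.3,13,0],[0,0,0.12]],
    [0.08,[-1.8,18,0],[0,0,0.17]],
    [0.08,[-2.3,21.5,0],[0,0,0.21]],
    [0.08,[-2.45,22.6,0.8],[0,0,0.226]],
    [0.08,[-2.45,22.6,0.8],[0,0,0.226]],
    [0.08,[-2.45,22.6,0.8],[0,0,0.226]]
  ]
}}

```text
time: 62.05
tool_pos: [0.5496, -0.0779, 0.096]
orientation: [[-0.994, 0.109, -0.002], [0.109, 0.994, -0.001], [0.001, -0.001, -1.0]]
contact_force: [0.3, -1.5, 0.9]
finger_gap: 0.541
grasp_force: 0.0
```

{"op": "send_rows", "data": {
  "deltas": [
    [0.08,[0,0,0.5],[0,0,0]],
    [0.08,[0,0,2],[0,0,0]],
    [0.08,[0,0,2],[0,0,0]],
    [0.08,[0,0,2],[0,0,0]]
  ]
}}

```text
time: 62.45
tool_pos: [0.5493, -0.0769, 0.0753]
orientation: [[-0.994, 0.109, -0.003], [0.109, 0.994, 0.0], [0.003, -0.0, -1.0]]
contact_force: [0.4, -0.7, -0.5]
finger_gap: 0.538
grasp_force: 0.0
```

```bash
python3 -c "
from go import *
go(.5498,-.0780,.028,np.pi/2-.108)"
```

```text
t=62.5 shift cm [-0.08 -0.11  4.73] rot [-0.    -0.003 -0.001] F [ 0.4 -0.7 -0.5] gap 0.538 q [-0.34  0.45  0.51  1.93 -0.29  0.84  1.78]
```

{"op": "send_rows", "data": {
  "deltas": [
    [0.08,[0,-0.18,1.5],[0,-0.002,0]],
    [0.08,[0,-0.18,3],[0,-0.002,0]],
    [0.08,[0,-0.18,4.2],[0,-0.002,0]],
    [0.08,[0,-0.18,4.73],[0,-0.002,0]],
    [-0.05,[0,-0.18,4.73],[0,-0.002,0]],
    [-0.1,[0,-0.18,4.73],[0,-0.002,0]],
    [-0.15,[0,-0.18,4.73],[0,-0.002,0]]
  ]
}}

```text
time: 63.15
tool_pos: [0.5503, -0.0779, 0.0294]
orientation: [[-0.994, 0.108, 0.002], [0.108, 0.994, 0.0], [-0.002, 0.001, -1.0]]
contact_force: [0.1, 0.3, 0.9]
finger_gap: 0.423
grasp_force: 0.0
```

```bash
python3 -c "
from go import *
go(.5498,-.0780,.028,np.pi/2-.108)"
```

```text
t=63.1 shift cm [ 0.05 -0.01  0.14] rot [0.001 0.002 0.   ] F [0.1 0.3 0.9] gap 0.423 q [-0.31  0.52  0.47  1.96 -0.34  0.74  1.83]
```

{"op": "send_rows", "data": {
  "deltas": [
    [-0.15,[0.03,-0.01,0.12],[0,0.002,0]],
    [-0.15,[0.03,-0.01,0.12],[0,0.002,0]],
    [-0.2,[0.03,-0.01,0.12],[0,0.002,0]],
    [-0.22,[0.03,-0.01,0.12],[0,0.002,0]]
  ]
}}

```text
time: 63.55
tool_pos: [0.5495, -0.0779, 0.0278]
orientation: [[-0.994, 0.107, -0.001], [0.107, 0.994, 0.001], [0.001, 0.001, -1.0]]
contact_force: [0.1, 0.1, -0.0]
finger_gap: 0.391
grasp_force: 0.0
```

{"op": "send_rows", "data": {
  "deltas": [
    [-0.24,[0,0,0],[0,0,0]],
    [-0.25,[0,0,0],[0,0,0]],
    [-0.26,[0,0,0],[0,0,0]],
    [-0.4,[0,0,0],[0,0,0]],
    [-0.6,[0,0,0],[0,0,0]],
    [-0.6,[0,0,0],[0,0,0]]
  ]
}}

```text
time: 64.15
tool_pos: [0.5495, -0.0781, 0.0279]
orientation: [[-0.994, 0.108, -0.001], [0.108, 0.994, 0.001], [0.001, 0.0, -1.0]]
contact_force: [-0.8, 0.2, 3.3]
finger_gap: 0.358
grasp_force: 59.0
```

{"op": "send_rows", "data": {
  "deltas": [
    [-0.6,[0.1,0,-0.5],[0,0,0]],
    [-0.6,[0.1,0,-2],[0,0,0]],
    [-0.6,[0.1,0,-4.5],[0,0,0]],
    [-0.6,[0.1,0,-7],[0,0,0]],
    [-0.6,[0.1,0,-9],[0,0,0]],
    [-0.6,[0.1,0,-9],[0,0,0]]
  ]
}}

```text
time: 64.75
tool_pos: [0.5509, -0.0782, 0.121]
orientation: [[-0.994, 0.107, 0.006], [0.107, 0.994, 0.001], [-0.006, 0.001, -1.0]]
contact_force: [0.8, -0.7, -2.9]
finger_gap: 0.356
grasp_force: 59.5
```

```bash
python3 -c "
from go import *
go(.5677,-.3624,.11,np.pi/2+.119)"
```

```text
t=64.8 shift cm [ -4.72 -28.08   1.09] rot [ 0.001  0.006 -0.227] F [ 0.8 -0.7 -2.9] gap 0.356 q [-0.37  0.39  0.54  1.9  -0.25  0.92  1.75]
```

{"op": "send_rows", "data": {
  "deltas": [
    [-0.6,[-0.3,-2,0],[0,0,-0.03]],
    [-0.6,[-1,-6,0],[0,0,-0.06]],
    [-0.6,[-1.8,-11,0],[0,0,-0.1]],
    [-0.6,[-2.7,-16,0],[0,0,-0.14]],
    [-0.6,[-3.5,-21,0],[0,0,-0.18]],
    [-0.6,[-4.2,-25,0],[0,0,-0.21]],
    [-0.6,[-4.7,-27.5,0],[0,0,-0.227]],
    [-0.6,[-4.8,-28.1,0],[0,0,-0.227]]
  ]
}}

```text
time: 65.55
tool_pos: [0.5638, -0.3671, 0.1164]
orientation: [[-0.994, -0.114, -0.003], [-0.114, 0.994, -0.002], [0.003, -0.002, -1.0]]
contact_force: [-1.3, 0.0, -3.3]
finger_gap: 0.354
grasp_force: 59.8
```

{"op": "send_rows", "data": {
  "deltas": [
    [-0.6,[0,0,0],[0,0,0]],
    [-0.6,[0,0,0],[0,0,0]],
    [-0.6,[0,0,0],[0,0,0]],
    [-0.6,[0,0,2],[0,0,0]],
    [-0.6,[0,0,4],[0,0,0]],
    [-0.6,[0,0,5],[0,0,0]],
    [-0.6,[0,0,5],[0,0,0]],
    [-0.6,[0,0,5],[0,0,0]]
  ]
}}

```text
time: 66.35
tool_pos: [0.5666, -0.362, 0.068]
orientation: [[-0.993, -0.12, -0.0], [-0.12, 0.993, 0.0], [0.0, 0.0, -1.0]]
contact_force: [-0.5, -0.4, -2.2]
finger_gap: 0.356
grasp_force: 59.8
```

```bash
python3 -c "
from go import *
go(.5675,-.3623,.026,np.pi/2+.119)"
```

```text
t=66.3 shift cm [-0.09 -0.04  4.2 ] rot [ 0.    -0.     0.001] F [-0.5 -0.4 -2.2] gap 0.356 q [ 0.18  0.64  0.47  1.64 -0.34  0.95  2.46]
```

{"op": "send_rows", "data": {
  "deltas": [
    [-0.6,[-0.12,0,1],[0,0,0.001]],
    [-0.6,[-0.12,0,2.5],[0,0,0.001]],
    [-0.6,[-0.12,0,3.7],[0,0,0.001]],
    [-0.6,[-0.12,0,4.2],[0,0,0.001]],
    [-0.6,[-0.12,0,4.2],[0,0,0.001]],
    [-0.6,[-0.12,0,4.2],[0,0,0.001]]
  ]
}}

```text
time: 66.95
tool_pos: [0.5672, -0.3624, 0.0254]
orientation: [[-0.993, -0.118, -0.001], [-0.118, 0.993, 0.0], [0.001, 0.0, -1.0]]
contact_force: [0.9, 0.0, -1.6]
finger_gap: 0.352
grasp_force: 59.8
```

```bash
python3 -c "
from go import *
go(.5675,-.3623,.020,np.pi/2+.119)"
```

```text
t=67.0 shift cm [-0.04  0.01  0.54] rot [ 0.    -0.001 -0.001] F [ 0.9  0.  -1.6] gap 0.352 q [ 0.19  0.69  0.45  1.66 -0.37  0.88  2.48]
```

{"op": "send_rows", "data": {
  "deltas": [
    [-0.6,[-0.03,0.01,0.3],[0,0,0]],
    [-0.6,[-0.03,0.01,0.5],[0,0,0]],
    [-0.6,[-0.03,0.01,0.53],[0,0,0]],
    [-0.6,[-0.03,0.01,0.53],[0,0,0]]
  ]
}}

```text
time: 67.35
tool_pos: [0.5675, -0.362, 0.0202]
orientation: [[-0.993, -0.118, -0.001], [-0.118, 0.993, 0.001], [0.001, 0.001, -1.0]]
contact_force: [-0.1, 0.4, -1.5]
finger_gap: 0.355
grasp_force: 59.8
```

{"op": "send_rows", "data": {
  "deltas": [
    [-0.6,[0,0,0.08],[0,0,0]],
    [-0.6,[0,0,0.08],[0,0,0]]
  ]
}}

```text
time: 67.55
tool_pos: [0.5676, -0.3622, 0.0196]
orientation: [[-0.993, -0.118, -0.001], [-0.118, 0.993, 0.0], [0.001, 0.0, -1.0]]
contact_force: [0.7, 0.6, -1.5]
finger_gap: 0.356
grasp_force: 59.8
```

{"op": "send_rows", "data": {
  "deltas": [
    [-0.6,[0,0,0.06],[0,0,0]],
    [-0.6,[0,0,0.06],[0,0,0]]
  ]
}}

```text
time: 67.75
tool_pos: [0.5677, -0.3623, 0.0193]
orientation: [[-0.993, -0.118, -0.0], [-0.118, 0.993, 0.0], [0.0, 0.0, -1.0]]
contact_force: [0.0, 0.5, 2.6]
finger_gap: 0.359
grasp_force: 60.1
```

```bash
python3 -c "
from go import *
go(.5675,-.3623,.019,np.pi/2+.119)"
```

```text
t=67.8 shift cm [0.02 0.   0.03] rot [ 0.    -0.    -0.001] F [0.  0.5 2.6] gap 0.359 q [ 0.2   0.7   0.45  1.66 -0.37  0.87  2.48]
```

Release, lift, and back off to the left toward the start for a final look.

{"op": "send_rows", "data": {
  "deltas": [
    [-0.35,[0,0,0],[0,0,0]],
    [-0.27,[0,0,-0.02],[0,0,0]],
    [-0.24,[0,0,-0.02],[0,0,0]],
    [-0.2,[0,0,-0.02],[0,0,0]],
    [-0.1,[0,0,-0.02],[0,0,0]],
    [0.05,[0,0,-0.02],[0,0,0]],
    [0.08,[0,0,-0.02],[0,0,0]]
  ]
}}

```text
time: 68.45
tool_pos: [0.5674, -0.362, 0.0189]
orientation: [[-0.993, -0.118, -0.001], [-0.118, 0.993, 0.001], [0.001, 0.001, -1.0]]
contact_force: [-0.0, -0.2, 0.4]
finger_gap: 0.542
grasp_force: 0.0
```

{"op": "send_rows", "data": {
  "deltas": [
    [0.08,[0,0,-0.5],[0,0,0]],
    [0.08,[0,0,-2],[0,0,0]],
    [0.08,[0,0,-4],[0,0,0]],
    [0.08,[0,0,-6.5],[0,0,0]],
    [0.08,[0,0,-10],[0,0,0]],
    [0.08,[0,0,-14],[0,0,0]],
    [0.08,[0.5,3,-16],[0,0,0]],
    [0.08,[1,7,-16],[0,0,0]]
  ]
}}

```text
time: 69.25
tool_pos: [0.5509, -0.2976, 0.1847]
orientation: [[-0.994, -0.113, 0.008], [-0.113, 0.994, -0.005], [-0.007, -0.006, -1.0]]
contact_force: [0.7, 0.3, -0.1]
finger_gap: 0.545
grasp_force: 0.0
```

{"op": "send_rows", "data": {
  "deltas": [
    [0.08,[0,5,0],[0,0,0]],
    [0.08,[1,10,0],[0,0,0]],
    [0.08,[2,15,0],[0,0,0]],
    [0.08,[3,20,0],[0,0,0]],
    [0.08,[4,25,0],[0,0,0]],
    [0.08,[5,30,0],[0,0,0]],
    [0.08,[6,35,0],[0,0,0]],
    [0.08,[7,40,0],[0,0,0]]
  ]
}}

```text
time: 70.05
tool_pos: [0.4344, 0.0901, 0.1809]
orientation: [[-0.993, -0.117, 0.002], [-0.117, 0.993, 0.002], [-0.002, 0.002, -1.0]]
contact_force: [0.0, 1.0, -0.1]
finger_gap: 0.54
grasp_force: 0.0
```

{"op": "send_rows", "data": {
  "deltas": [
    [0.08,[1,4,0],[0,0,0]],
    [0.08,[2,8,0],[0,0,0]],
    [0.08,[3,12,0],[0,0,0]],
    [0.08,[4,16,0],[0,0,0]],
    [0.08,[5,20,0],[0,0,0]],
    [0.08,[5,20,0],[0,0,0]],
    [0.08,[5,20,0],[0,0,0]]
  ]
}}

```text
time: 70.75
tool_pos: [0.3617, 0.2817, 0.1805]
orientation: [[-0.993, -0.12, 0.0], [-0.12, 0.993, 0.001], [-0.0, 0.001, -1.0]]
contact_force: [0.2, -1.4, -0.4]
finger_gap: 0.54
grasp_force: 0.0
```

```bash
python3 -c "
from go import *
im=robot.capture('top')
crop(im,210,170,500,300,2.7,'pics/z.png')
print(robot.get_obs()['tool_pos'],robot.get_obs()['time'])"
```

```text
[0.3621 0.2806 0.1803] 70.8
```

View pics/z.png

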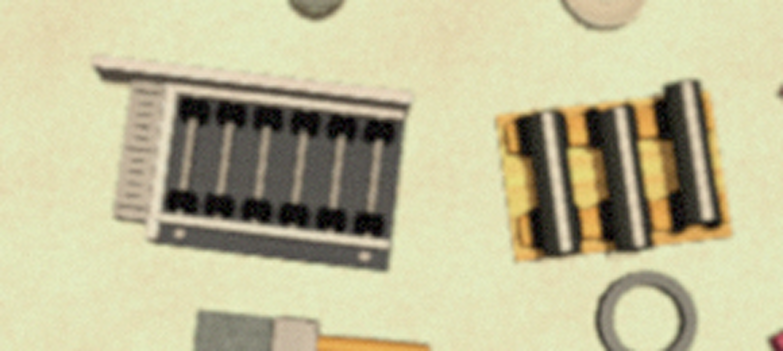

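All three cores are back on the rack as before with their lines up, at about (555,180), (628,178) and (697,150). The bar is in its corner at (140,150), and the arm is clear.

```bash
python3 -c "
from plant import robot
print(robot.close_job())"
```

```text
the job is handed in; nothing more can be done
None
```

The job is handed in at about 71 s of the 210 s allowed: all three cores were laid on the bed flush with the fence, the scale bar was pushed into its corner, the paddle was pressed to its stop, and the cores were put back on the rack with their white lines on top.

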